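Load the press tray, slide it home and tighten the press nut with an adjustable wrench

TASK

Load the press: lay all the short oak blocks from the lid of the oak box flat and side by side on the press tray, then slide the loaded tray by its handle fully home into the slot of the small press. Roll the worm of the adjustable wrench until its jaws just fit the press's hex nut, put the wrench on the nut and turn the nut clockwise to its stop, then lay the wrench back on its wooden rest as you found it. Leave the mug beside the oak box standing where it is.

Things in the scene. Friction and masses are not known exactly. Their poses are not given: they have to be found in the camera images.
- block_0: short oak offcut block, 55 (its x) x 62 (its y) x 28 mm high, 66 g; origin at the centre of its underside, z up. Starts flat on the closed lid of the oak box (lid top 97 mm above the bench, lid about 300 x 170 mm). Two or three are present in a run; an absent one reads None
- block_1: short oak offcut block, 55 (its x) x 62 (its y) x 28 mm high, 66 g; origin at the centre of its underside, z up. Starts flat on the closed lid of the oak box (lid top 97 mm above the bench, lid about 300 x 170 mm). Two or three are present in a run; an absent one reads None
- block_2: short oak offcut block, 55 (its x) x 62 (its y) x 28 mm high, 66 g; origin at the centre of its underside, z up. Starts flat on the closed lid of the oak box (lid top 97 mm above the bench, lid about 300 x 170 mm). Two or three are present in a run; an absent one reads None
- tray: loose plywood press tray lying on the bench, 0.45 kg. Origin under the centre of its loading board, z up; its +x end goes first into the press, its handle end is -x. Board 130 (x) x 244 (y) x 10 mm; flanges outside the side lips (10 mm thick, y 112 to 122 mm either side) run in the press's slots. A tongue 110 mm wide sticks out to x = -155 mm and bears the handle
- tray_bed (a point): centre of the tray's bed floor, 10 mm above the tray's origin, axes as the tray's. The bed is 114 (x) x 208 (y) mm inside lips 8 mm wide and 10 mm high. Three blocks fit in one row along y at 69 mm pitch, each with its 62 mm side along y
- tray_handle (a point): grip point of the tray's handle, an upright wooden board 12 mm thick (tray x) x 70 mm wide (tray y), its top 60 mm above the bench; the point lies at tray x = -138 mm, 42 mm above the bench, 18 mm below the handle's top
- press: small bench press, fixed. Origin on the bench at its centre, z up; its mouth faces its own -x, the tray goes in along +x. 136 mm deep (x), 286 mm wide (y); top plate 75 to 90 mm high. Cheeks 250 mm apart inside (3 mm play each side of the tray), with ledges 14 mm above the bench over the tray's flanges; wings at the mouth, to x = -103 mm, flare outward by about 18 mm
- press_home (a point): point on the bench where the tray's origin lies when it is home against the back stop (press x = +2 mm), axes as the press's; the tray's axes then agree with them and its handle stands 70 mm in front of the press. The platen hangs 47 mm above the bench at nut 0 and comes down 8 mm as the nut is turned, to 1 mm above the blocks' tops
- nut_center (a point): centre of the press's hex nut, axis upright, 122 mm above the bench; 36 mm across flats, 20 mm high (112 to 132 mm above the bench), bevelled on top to 137 mm, with a stud of 22 mm diameter up to 145 mm. The round collar below it has its top, 60 mm in diameter, at 112 mm; a wrench laid on the collar is round the nut. Axes as the press's
- nut (a joint): turn of the hex nut in rad, 0 to 1.2, growing clockwise as seen from above; at 1.2 it meets its stop. At 0 two of its flats face the press's +y and -y (the other pairs at 60 degrees); it turns against 0.35 N m of friction and stays where it is left
- wrench: steel adjustable wrench, 306 mm long, 16 mm thick, about 0.5 kg. Origin on its underside at the back of the throat; +x to the jaw tips (x = 46 mm), handle to x = -260 mm, z up. Fixed jaw's inner face at y = 20 mm, moving jaw's at y = 20 mm - gap. A 36 mm nut sits well with its centre at x = 26 mm, half the gap from the fixed face. Head 72 mm wide (y) back to x = -48 mm
- wrench_grip (a point): middle of the wrench's handle, at x = -115 mm, y = 0, z = 8 mm of the wrench; the handle is straight there, 25 mm wide (y) and 14 mm thick, from x = -75 to -245 mm. Axes as the wrench's
- jaw (a joint): how far the moving jaw is opened, in m: the gap between the jaws is 30 mm + this value (0 to 0.028). It moves as the worm is rolled, 1.3 mm per rad. A gap of 37 to 39.5 mm is a good fit for the 36 mm nut
- worm (a joint): turn of the worm in rad; the jaw opens as it grows. Rolled by stroking a fingertip across its top along the wrench's x while pressing on it (5 to 10 N is ample; it takes about 3 N along the stroke): a stroke toward the wrench's -x (toward the handle) closes the jaws, one toward +x opens them. It holds by its own friction
- worm_top (a point): top of the worm, a knurled steel roller of 22 mm diameter and 26 mm length, its axis along the wrench's y, let into the head at x = -21 mm, y = -6 mm; it stands 3 mm proud of the head's upper and under faces (top 19 mm above the wrench's underside). Axes as the wrench's
- rest: wooden rest for the wrench, fixed: a board 300 x 80 x 12 mm with three cross bars, tops 40 mm above the bench, at x = 20, -47 and -215 mm. Origin on the bench below where the wrench's origin lies, x along the wrench as found. Two pegs of 8 mm diameter stand 16 mm above the rear bar, 24 mm either side of the middle line
- rest_seat (a point): the place on the rest where the wrench's origin lies as found, 40 mm above the bench; axes as the rest's
- mug: mug, 78 mm wide and 92 mm high, with its handle to one side, standing left of the oak box; origin at its foot. To be left alone
Things that resemble listed ones, but are neither listed nor needed, are in the scene too. What is shaped like the block_0 but orange is not meant.

How it is judged:
By the outcome, as a careful person would: the job done as asked, in the order asked, and still so for the second after the job is handed in, with the robot touching nothing.
Of block_0, block_1, block_2 only 2 to 3 are there at a start; the rules pass over those that are not, and their reading is None.
At some moment in a run one of block_0, block_1, block_2 may be knocked a few centimetres aside while the robot is not near it.
It also fails if it takes over 200 s, if anything falls off the work surface, if the arm or the gripper's body presses on something with over 40 N, if the wrist force passes 120 N, or if a joint passes its speed limit or range.

ROBOT

A 6-joint arm with a two-finger parallel gripper is mounted at the origin on a cart in front of the work surface, level with it; the furniture and walls round the work are solid. World frame = base frame: x ahead of the robot, y to its left, z up, the work surface at z = 0. Lengths are in m, angles in rad, forces in N, time in s.
With the tool pointing down it reaches from about 0.275 to 0.725 m from the base axis. Payload 15.9 kg.
Tool frame: the origin (TCP) lies at the very end of the fingers, on their centre line; the grasp point (between the pads) lies 19 mm behind it; z points along the fingers, y is the line along which they close (so a half turn about z gives the same grasp; the last joint's range is limited). The gripper opens to 85 mm and grips with 20 to 120 N. Pads are 22 mm wide; open, the fingers measure 114 mm over their backs; the gripper's body (76 mm by 85 mm) begins 54 mm behind the grasp point. The pads swing forward as they close: fully open they stand 13 mm farther back than shut.
Start: joints at [1.184, 0.213, -0.034, 1.323, 0, 1.571], TCP at [0.189, 0.463, 0.231] pointing down, gripper open.
Joint ranges: [-2.98, 2.98], [-0.74, 1.72], [-1.14, 1.35], [-2.1, 2.04], [-1.57, 1.44], [-3.14, 3.14]. Speed limits (rad/s): [1.89, 1.89, 2.39, 2.57, 3.14, 3.14].

INTERFACE

Orientations are given as a unit quaternion [w, x, y, z].
In Python, from plant import sensors, grab_frame, ctrl gives the robot as it stands.
- The arm moves only by the tool drive_tool, never from a script. Its argument "series" is a list that holds one entry, the list of rows, each a list of 7 numbers: the closure, from 0 (fully open) to 1 (shut), then the shift along the world's x, y, z in m, then the turn, a rotation vector about the world's x, y, z in rad. In form: [[[fingers, dx, dy, dz, rx, ry, rz], ...]]. A call has 1 to 8 rows; each row is the pose to reach, as a shift and turn from the pose commanded when the call began; what a row does not reach only later rows make up. A row lasts 1/10 s, in which the tool goes at most 50 mm and 8.59 degrees, less where a joint would pass 70% of its speed; a pose out of reach is approached as far as the arm can. A call with a gripper value outside its range is refused whole. The fingers move at their own pace and stop on an object; "force" is the grip in N (left out, the last holds). Time passes only in rows, so rows that repeat a pose let the fingers close. It gives the time, the measured TCP pose, the force and the opening at its end, in the units of the state.
- sensors.read_state(): the state, without advancing time (a new reading comes with each control period).
- grab_frame(name): name is "scene" or "side" or "wrist"; returns a dict with "image" (384x512x3 uint8, red, green, blue), "depth" (384x512 float32, m along the optical axis (not along the pixel's ray), 0 where there is no reading), "K" (3x3 intrinsics, pixels), "eye" and "rotation" of the camera in the world; the wrist camera has in their place "T_tool_cam" (4x4, takes a point from camera to tool coordinates, whose origin is the TCP and whose axes are the flange's). Camera axes: x right, y down, z forward; pixel columns grow to the right and rows downward; lengths in m; the calibration is good to about 2 mm. A picture is of the moment at which its call begins: read the wrist's pose just before it.
- ctrl.finish_job(): hands the job in, once; it reports no verdict.
The state is a dict: "t": time; "joint_pos": joint angles; "joint_velocities": joint speeds; "effort": joint torques, N m; "ee_pos": TCP position; "ee_rot": TCP orientation; "force": force on the tool from outside, world axes, zero at the start; "wrist_torque": the same for the moment, N m; "width": opening from 0.0 (shut) to 1.0 (fully open).
Only numpy, scipy, OpenCV 4.12 (cv2) and the standard library are available. Lean on these libraries where they do the work, as an engineer would, in place of code of your own. Each camera call takes 0.05 s, during which the arm holds its last target. There are 200 camera calls.

## Working session

There is one attempt and no reset: what is moved stays moved. The work goes in short steps, Python scripts to look and compute and a tool call to move; the robot and the scene stay as the last step left them, time stands still between calls to the robot, and variables do not carry over. Pictures are saved under pics/ and viewed, on a budget of 14 in all, crops included, one or two more only if the job needs it, and the job is handed in when it is done.

Besides the shell and the picture viewer there is one more tool, called as name(argument=value, ...), one argument or row to a line, values as JSON. drive_tool: Moves the arm, as the interface text tells. Its arguments: {"type":"object","properties":{"series":{"type":"array"},"force":{"type":"number"}},"required":["series"]}

```bash
ls; mkdir -p pics
cat > h.py <<'E'
import numpy as np, cv2
from scipy.spatial.transform import Rotation as R
from plant import sensors, grab_frame, ctrl
def frame(n):
    s=sensors.read_state(); f=grab_frame(n)
    if n=="wrist":
        T=np.array(f["T_tool_cam"]); q=s["ee_rot"]; Rt=R.from_quat([q[1],q[2],q[3],q[0]]).as_matrix()
        f["rotation"]=Rt@T[:3,:3]; f["eye"]=Rt@T[:3,3]+np.array(s["ee_pos"])
    f["rotation"]=np.array(f["rotation"]); f["eye"]=np.array(f["eye"]); f["K"]=np.array(f["K"])
    return f
def save(f,n,s=1.5): cv2.imwrite("pics/"+n+".png",cv2.resize(f["image"][:,:,::-1],None,fx=s,fy=s))
def ray(f,uv,z):
    uv=np.atleast_2d(np.array(uv,float)); d=np.c_[uv,np.ones(len(uv))]@np.linalg.inv(f["K"]).T@f["rotation"].T
    return f["eye"]+d*((z-f["eye"][2])/d[:,2])[:,None]
def cloud(f):
    h,w=f["depth"].shape; u,v=np.meshgrid(np.arange(w),np.arange(h))
    c=np.stack([u,v,np.ones_like(u)],-1)*f["depth"][...,None]
    return c@np.linalg.inv(f["K"]).T.dot(np.eye(3))@f["rotation"].T+f["eye"] if False else (np.stack([u,v,np.ones_like(u)],-1)@np.linalg.inv(f["K"]).T*f["depth"][...,None])@f["rotation"].T+f["eye"]
def proj(f,P):
    c=(np.atleast_2d(P)-f["eye"])@f["rotation"]; p=c@f["K"].T; return p[:,:2]/p[:,2:]
E
python3 - <<'E'
from h import *
import pickle
F={n:frame(n) for n in("scene","side","wrist")}
pickle.dump(F,open("f0.pkl","wb"))
for n in F: print(n,F[n]["eye"],F[n]["rotation"].round(3).tolist(),F[n]["K"].tolist())
for n in F: save(F[n],"a_"+n)
print(sensors.read_state())
E
```

```text
pics
scene [ 1.42874    -0.34937242  1.42822877] [-0.243, 0.793, 0.537, -0.156] [[440.55449045987075, 0.0, 256.55496006657836], [0.0, 440.55449045987075, 188.76389958635883], [0.0, 0.0, 1.0]]
side [1.27485511 0.06936186 1.21529464] [-0.178, 0.647, 0.716, -0.192] [[459.9826727108414, 0.0, 254.32135637093538], [0.0, 459.9826727108414, 196.76462879796887], [0.0, 0.0, 1.0]]
wrist [0.12402821 0.49006038 0.37275945] [[0.377, 0.89, 0.256], [0.926, -0.362, -0.105], [-0.0, 0.276, -0.961]] [[307.8870398805024, 0.0, 253.30010210163212], [0.0, 307.8870398805024, 186.7163948532489], [0.0, 0.0, 1.0]]
{'t': 0.15, 'joint_pos': array([ 1.18401206e+00,  2.13247137e-01, -3.48600338e-02,  1.32352394e+00,
       -6.46076984e-06,  1.57081790e+00]), 'joint_velocities': array([-0.0012461 , -0.00171881,  0.00279954,  0.00021114,  0.00037809,
       -0.00094643]), 'effort': array([-5.86730494e-05, -6.86405039e+01,  4.87246406e+01,  1.32381124e-02,
        7.95934693e-05, -1.23398277e-05]), 'ee_pos': array([0.18851217, 0.46282743, 0.23094964]), 'ee_rot': array([-7.70436342e-05,  1.92199458e-01,  9.81355794e-01, -4.10233237e-04]), 'force': array([ 0.55402915, -0.19573254,  0.29999025]), 'wrist_torque': array([-0.01926898, -0.01767446,  0.02727497]), 'width': 1.0020495180699776}
```

Run:
```python
s=open('h.py').read()
s=s.replace('''    f["rotation"]=np.array(f["rotation"]);''','''    f["rotation"]=np.array(f["rotation"])
    if f["rotation"].size==4: f["rotation"]=R.from_quat(np.roll(f["rotation"],-1)).as_matrix()
   ''')
i=s.index('    c=np.stack'); j=s.index('def proj')
s=s[:i]+'''    return (np.stack([u,v,np.ones_like(u)],-1)@np.linalg.inv(f["K"]).T*f["depth"][...,None])@f["rotation"].T+f["eye"]
'''+s[j:]
open('h.py','w').write(s)
import pickle
from h import *
F=pickle.load(open('f0.pkl','rb'))
for n in F:
    r=F[n]["rotation"]
    if r.size==4: F[n]["rotation"]=R.from_quat(np.roll(r,-1)).as_matrix()
pickle.dump(F,open('f0.pkl','wb'))
for n in F:
    P=cloud(F[n]); print(n,F[n]["rotation"][:,2],P[200,256],P[350,256])
```

```text
scene [-0.50777464  0.21740444 -0.83360675] [0.60621493 0.00166701 0.00074339] [ 1.11974114e+00 -2.05094644e-01  9.84505604e-04]
side [-0.50387106 -0.04524469 -0.86259311] [ 0.57433598  0.01172226 -0.00257887] [1.01788656 0.05500733 0.00198989]
wrist [ 0.25569129 -0.10455908 -0.96108759] [0.12402821 0.49006038 0.37275945] [0.17897952 0.46836839 0.31153184]
```

View pics/a_scene.png

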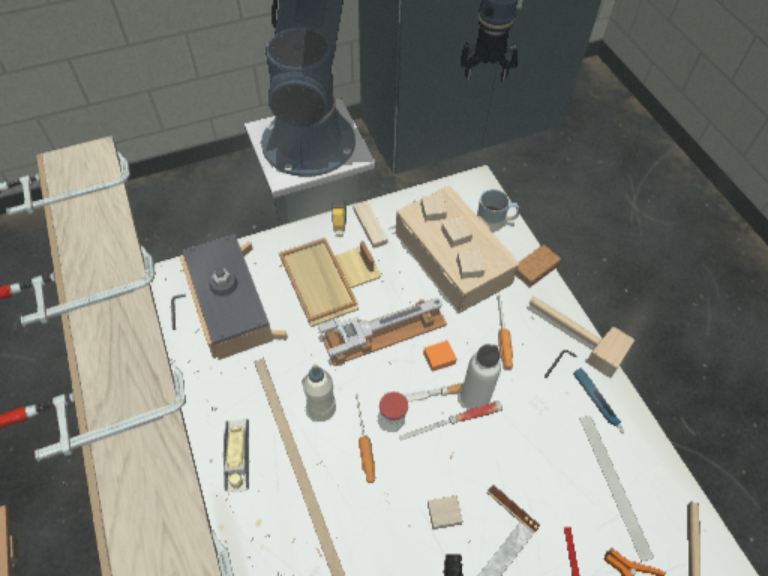

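View pics/a_side.png

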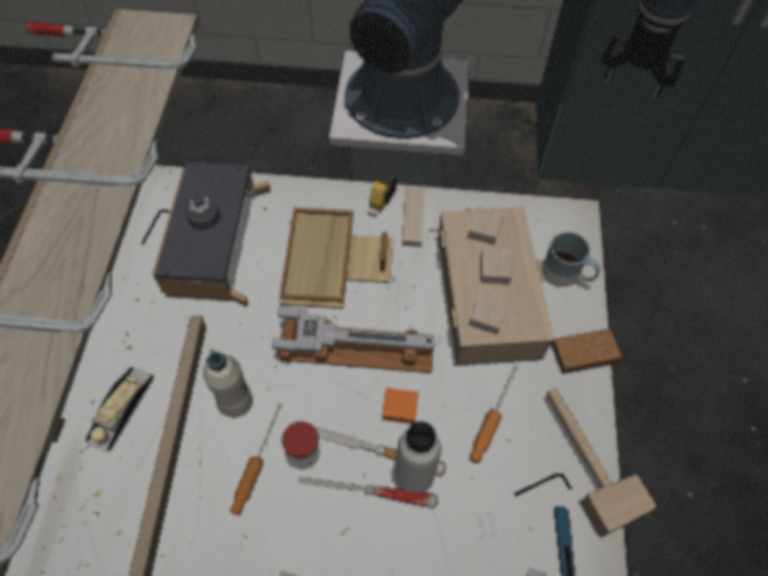

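Scene view: robot top centre; oak box with three blocks (scene px ~433,207; 457,231; 470,262), mug at (495,205), tray (325,280) with its handle toward the box, press (225,290) with mouth to world +y, wrench on its rest (380,325), orange decoy (440,355). The side view agrees. Now I measure with depth.

```bash
cat > m.py <<'E'
from h import *
def comps(P,mask,zlo,zhi,name,minn=25,box=None):
    m=(P[...,2]>zlo)&(P[...,2]<zhi)&mask
    if box is not None: m&=(P[...,0]>box[0])&(P[...,0]<box[1])&(P[...,1]>box[2])&(P[...,1]<box[3])
    n,l,st,_=cv2.connectedComponentsWithStats(m.astype(np.uint8),connectivity=8)
    for i in range(1,n):
        if st[i,4]<minn: continue
        q=P[l==i]; (c,s,a)=cv2.minAreaRect((q[:,:2]*1000).astype(np.float32))
        print(name,"n",st[i,4],"c",np.round(c,1),"size",np.round(s,1),"ang",round(a,1),"z",np.median(q[:,2]).round(4))
E
python3 - <<'E'
from m import *
import pickle
F=pickle.load(open('f0.pkl','rb'))
for n in("scene","side"):
    f=F[n];P=cloud(f);ok=f["depth"]>0
    print(n); W=(0.15,0.8,-0.6,0.6)
    comps(P,ok,.117,.132,"block",40,(.2,.6,.1,.5))
    comps(P,ok,.09,.104,"lid",100,W)
    comps(P,ok,.083,.096,"press",100,(.2,.6,-.6,-.1))
    comps(P,ok,.105,.15,"nut",20,(.2,.6,-.6,-.1))
    comps(P,ok,.04,.07,"h/wrench",40,(.2,.7,-.3,.15))
    comps(P,ok,.006,.03,"tray",100,(.2,.7,-.3,.15))
    comps(P,ok,.06,.1,"mug",60,(.2,.6,.35,.6))
E
```

```text
scene
block n 190 c [453.2 198.7] size [55.5 66.5] ang 76.5 z 0.1245
block n 203 c [547.5 221.4] size [66.8 57.8] ang 1.9 z 0.1243
lid n 2103 c [547.5 220.4] size [310.6 182.9] ang 9.9 z 0.0966
lid n 1295 c [ 474.6 -365. ] size [288.2 135.5] ang 1.2 z 0.0923
press n 1985 c [ 463.7 -366.6] size [274.2 138.5] ang 1.3 z 0.0905
nut n 218 c [ 479.  -363.1] size [55.4 60.9] ang 22.2 z 0.1168
h/wrench n 109 c [326.6 -19.8] size [36.4 70.7] ang 68.8 z 0.0565
h/wrench n 163 c [531.6 131. ] size [233.2   7.7] ang 10.0 z 0.0557
h/wrench n 69 c [ 4.876e+02 -2.000e-01] size [67.1 13.5] ang 1.0 z 0.0571
h/wrench n 623 c [674.8 -34.9] size [305.6  57.3] ang 87.6 z 0.0547
tray n 350 c [371.4  49.6] size [ 76.7 161.2] ang 81.1 z 0.0217
tray n 117 c [531.5 129.5] size [231.3   8.8] ang 9.5 z 0.0187
tray n 2117 c [484.  -93.7] size [252.8 232.6] ang 4.6 z 0.0117
tray n 124 c [692.2  -6.1] size [ 16.8 136.1] ang 1.4 z 0.0128
mug n 187 c [474.2 389.6] size [84.4 79.2] ang 0.4 z 0.0794
side
block n 352 c [447.9 199.5] size [54.7 69.5] ang 76.9 z 0.126
block n 396 c [545.1 219.9] size [65.9 54.3] ang 1.3 z 0.126
lid n 2633 c [ 472.4 -364.3] size [291.1 137.4] ang 1.3 z 0.0929
lid n 4112 c [546. 221.] size [308.1 182.5] ang 10.2 z 0.0981
press n 2719 c [ 462.5 -365.2] size [275.2 138.5] ang 1.1 z 0.0922
nut n 315 c [ 477.2 -362.2] size [52.5 62.2] ang 33.4 z 0.1168
h/wrench n 160 c [322.  -16.6] size [33.5 72.6] ang 65.9 z 0.0555
h/wrench n 98 c [533.6 131.1] size [226.9   2.1] ang 10.1 z 0.0559
h/wrench n 92 c [481.4   0.6] size [71.4 12. ] ang 2.0 z 0.0605
h/wrench n 1136 c [669.4 -34.4] size [306.3  61.7] ang 89.6 z 0.056
tray n 116 c [328.6  -8.7] size [ 29.6 108.5] ang 50.6 z 0.0137
tray n 566 c [362.7  52. ] size [166.5  76. ] ang 4.9 z 0.024
tray n 3604 c [482.1 -98.3] size [245.2 270.6] ang 86.4 z 0.0127
tray n 242 c [691.1 -10.7] size [ 18.2 142.2] ang 0.2 z 0.0138
mug n 347 c [470.7 390.3] size [82.7 80.7] ang 0.1 z 0.0812
```

drive_tool(
  series=[
    [[0,0.331,-0.253,0.1,0,0,0.388],[0,0.331,-0.253,0.1,0,0,0.388],[0,0.331,-0.253,0.1,0,0,0.388],[0,0.331,-0.253,0.1,0,0,0.388],[0,0.331,-0.253,0.1,0,0,0.388],[0,0.331,-0.253,0.1,0,0,0.388],[0,0.331,-0.253,0.1,0,0,0.388],[0,0.331,-0.253,0.1,0,0,0.388]],
  ],
  force=40,
)

```text
t: 0.95
ee_pos: [0.49, 0.232, 0.3224]
ee_rot: [-0.0, -0.001, 1.0, 0.0]
force: [0.2, 1.8, 0.7]
width: 1.002
```

drive_tool(
  series=[
    [[0,0,0,0,0,0,0],[0,0,0,0,0,0,0]],
  ],
)

```text
t: 1.15
ee_pos: [0.4894, 0.233, 0.3215]
ee_rot: [-0.0, 0.0, 1.0, -0.0]
force: [-0.9, 0.6, -0.3]
width: 1.0
```

Run:
```python
from m import *
f=frame("wrist"); save(f,"b1"); P=cloud(f); ok=f["depth"]>0
print(sensors.read_state()["ee_pos"])
comps(P,ok,.115,.135,"block",200,(.2,.8,.1,.5))
comps(P,ok,.088,.106,"lid",500,(.2,.8,.0,.5))
comps(P,ok,.045,.07,"handle",100,(.2,.6,-.2,.1))
```

```text
[0.48856588 0.23365848 0.32151679]
block n 2889 c [452.7 201. ] size [55.1 62.1] ang 77.1 z 0.1233
block n 2390 c [546.6 222.6] size [63. 55.] ang 1.3 z 0.1233
block n 1984 c [649.2 211.4] size [55.  63.3] ang 75.1 z 0.1232
lid n 23809 c [548.7 222.8] size [306.8 182.2] ang 10.1 z 0.0954
lid n 510 c [474.3 370.4] size [77.4 78.2] ang 89.3 z 0.0901
handle n 1290 c [325.  -15.6] size [34.4 56.3] ang 65.3 z 0.0598
handle n 687 c [483.9   3.7] size [69.4 12.3] ang 1.3 z 0.0575
```

View pics/b1.png

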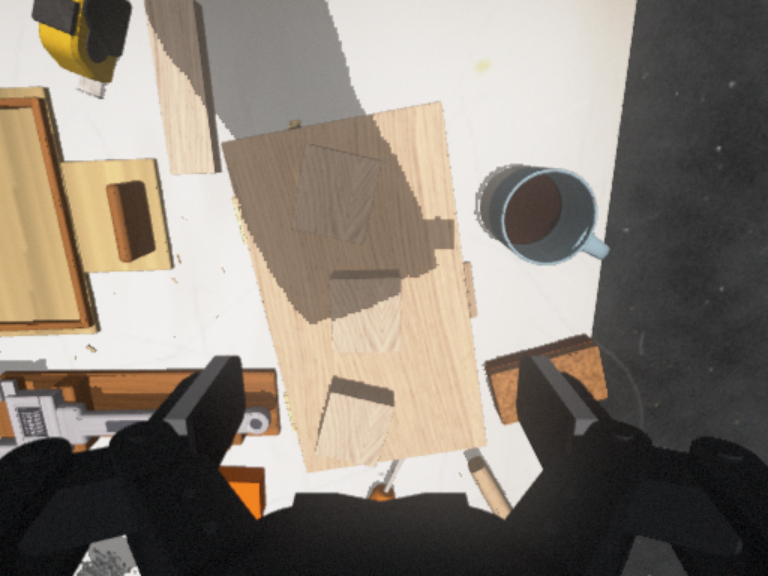

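The wrist view shows the lid with blocks at px (337,190), (366,310) and (355,420), the mug at (545,215), the tray handle at (125,220), and the wrench on its rest at lower left. Depth gives sub-cm poses for all three blocks. Next I pick the first block.

drive_tool(
  series=[
    [[0,-0.036,-0.0325,-0.05,0,0,-0.225],[0,-0.036,-0.0325,-0.1,0,0,-0.225],[0,-0.036,-0.0325,-0.15,0,0,-0.225],[0,-0.036,-0.0325,-0.19,0,0,-0.225],[0,-0.036,-0.0325,-0.22,0,0,-0.225],[0,-0.036,-0.0325,-0.22,0,0,-0.225],[1,-0.036,-0.0325,-0.22,0,0,-0.225],[1,-0.036,-0.0325,-0.22,0,0,-0.225]],
  ],
  force=40,
)

```text
t: 2.0
ee_pos: [0.4539, 0.2022, 0.1045]
ee_rot: [0.001, 0.111, 0.994, 0.001]
force: [0.0, -3.2, 1.4]
width: 0.693
```

drive_tool(
  series=[
    [[1,0,0,0,0,0,0],[1,0,0,0,0,0,0],[1,0,0,0.05,0,0,0],[1,0,0,0.1,0,0,0],[1,0,0,0.1,0,0,0]],
  ],
)

```text
t: 2.5
ee_pos: [0.4559, 0.2027, 0.21]
ee_rot: [0.005, 0.112, 0.994, 0.003]
force: [0.5, 0.1, -2.2]
width: 0.631
```

drive_tool(
  series=[
    [[1,-0.036,-0.337,0,0,0,0.248],[1,-0.036,-0.337,0,0,0,0.248],[1,-0.036,-0.337,0,0,0,0.248],[1,-0.036,-0.337,0,0,0,0.248],[1,-0.036,-0.337,0,0,0,0.248],[1,-0.036,-0.337,0,0,0,0.248],[1,-0.036,-0.337,0,0,0,0.248],[1,-0.036,-0.337,0,0,0,0.248]],
  ],
)

```text
t: 3.3
ee_pos: [0.4167, -0.1402, 0.2036]
ee_rot: [0.001, -0.009, 1.0, -0.001]
force: [-0.7, 1.1, -1.7]
width: 0.633
```

drive_tool(
  series=[
    [[1,0,0,0,0,0,0],[1,0,0,0,0,0,0],[1,0,0,0,0,0,0]],
  ],
)

```text
t: 3.6
ee_pos: [0.4172, -0.1348, 0.2025]
ee_rot: [0.0, -0.013, 1.0, -0.0]
force: [-0.7, 0.5, -0.6]
width: 0.632
```

Run:
```python
from m import *
f=frame("wrist"); save(f,"c1"); P=cloud(f); ok=f["depth"]>0
s=sensors.read_state();print(s["ee_pos"],s["ee_rot"],s["width"])
comps(P,ok,.045,.07,"handle",100,(.4,.6,-.2,.1))
comps(P,ok,.105,.15,"nut",100,(.3,.6,-.5,-.2))
comps(P,ok,.08,.1,"plate",300,(.3,.7,-.6,-.2))
comps(P,ok,.048,.06,"wr",300,(.55,.75,-.3,.2))
comps(P,ok,.16,.3,"held",300)
p=proj(f,[[.42,-.14,.01],[.487,-.134,.01],[.55,-.13,.01]]);print(p)
m=(P[...,2]>.005)&(P[...,2]<.014)&ok; comps(P,ok,.0045,.0145,"bed",800,(.3,.7,-.25,.1))
comps(P,ok,.0155,.026,"lip",300,(.3,.65,-.25,.1))
```

```text
[ 0.41715943 -0.13485773  0.20232137] [ 2.59962145e-04 -1.30499173e-02  9.99914812e-01 -4.16270020e-05] 0.63179422970785
handle n 997 c [483.4   1.5] size [69.4 11.8] ang 2.0 z 0.0581
nut n 839 c [ 477.1 -340.2] size [16.1 51.8] ang 82.0 z 0.1104
plate n 15777 c [ 462.9 -322.1] size [ 75.8 269.8] ang 78.8 z 0.089
held n 59461 c [ 416.9 -134. ] size [ 63.4 128.7] ang 1.3 z 0.2631
[[247.80589008 165.92494195]
 [251.72297962 222.18076844]
 [253.71484662 269.98574954]]
bed n 1233 c [ 372.1 -140. ] size [ 10.3 129.4] ang 2.1 z 0.0091
bed n 4465 c [ 409.6 -138.3] size [ 47.6 115.3] ang 1.7 z 0.0092
bed n 3782 c [484.5 -25. ] size [109.3  88.1] ang 1.8 z 0.0092
lip n 6061 c [370.8  56. ] size [142.7  44.2] ang 1.9 z 0.0213
lip n 1681 c [ 409.5 -138.3] size [ 65.1 130.2] ang 2.2 z 0.0189
```

View pics/c1.png

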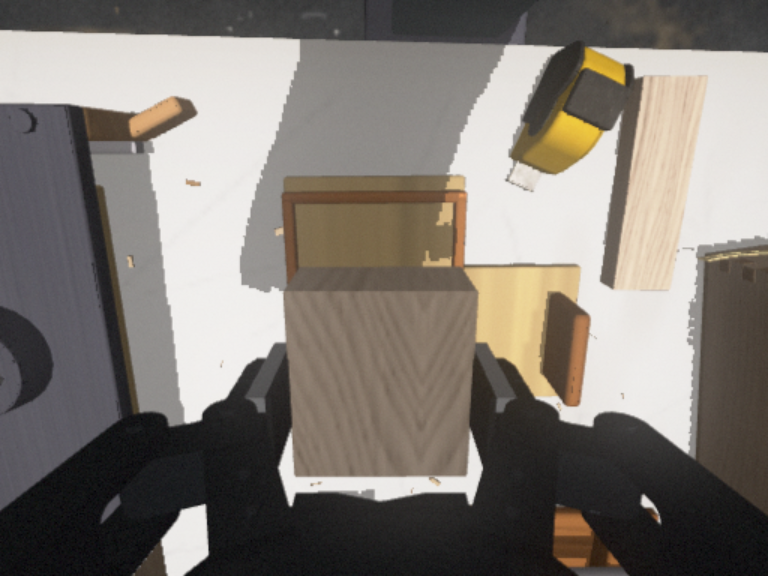

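The image shows the held block centred over the tray bed (px 380,370), with the press mouth at left. Tray yaw comes out at about 1.9°. Placing it in slot 1.

drive_tool(
  series=[
    [[1,0.0023,-0.0036,-0.05,0,0,0.008],[1,0.0023,-0.0036,-0.1,0,0,0.008],[1,0.0023,-0.0036,-0.15,0,0,0.008],[1,0.0023,-0.0036,-0.17,0,0,0.008],[1,0.0023,-0.0036,-0.18,0,0,0.008],[1,0.0023,-0.0036,-0.186,0,0,0.008],[1,0.0023,-0.0036,-0.187,0,0,0.008],[1,0.0023,-0.0036,-0.187,0,0,0.008]],
  ],
)

```text
t: 4.45
ee_pos: [0.4201, -0.139, 0.0164]
ee_rot: [0.001, -0.017, 1.0, -0.0]
force: [-0.5, 0.8, 0.2]
width: 0.631
```

drive_tool(
  series=[
    [[0.2,0,0,0,0,0,0],[0.2,0,0,0,0,0,0],[0.2,0,0,0,0,0,0],[0.2,0,0,0.03,0,0,0],[0.1,0,0,0.08,0,0,0],[0,0,0,0.13,0,0,0],[0,0,0,0.18,0,0,0],[0,0,0,0.2,0,0,0]],
  ],
)

```text
t: 5.25
ee_pos: [0.4204, -0.1398, 0.2197]
ee_rot: [0.003, -0.016, 1.0, -0.001]
force: [0.4, 0.3, -1.0]
width: 0.999
```

drive_tool(
  series=[
    [[0,0.08,0.3,0.06,0,0,0],[0,0.08,0.3,0.06,0,0,0],[0,0.08,0.3,0.06,0,0,0],[0,0.08,0.3,0.06,0,0,0],[0,0.08,0.3,0.06,0,0,0],[0,0.08,0.3,0.06,0,0,0],[0,0.08,0.3,0.06,0,0,0],[0,0.08,0.3,0.06,0,0,0]],
  ],
)

```text
t: 6.05
ee_pos: [0.4995, 0.1629, 0.275]
ee_rot: [0.0, -0.018, 1.0, 0.0]
force: [0.5, -0.4, -0.3]
width: 0.999
```

drive_tool(
  series=[
    [[0,0,0,0,0,0,0],[0,0,0,0,0,0,0],[0,0,0,0,0,0,0]],
  ],
)

```text
t: 6.35
ee_pos: [0.4989, 0.1595, 0.2751]
ee_rot: [0.0, -0.015, 1.0, -0.0]
force: [0.4, 0.4, -0.0]
width: 1.002
```

```bash
cat > look.py <<'E'
from m import *
f=frame("wrist"); P=cloud(f); ok=f["depth"]>0
s=sensors.read_state();q=s["ee_rot"];print(s["ee_pos"].round(4),"yaw_y",round(2*np.degrees(np.arctan2(q[2],q[1]))-90,2),"w",s["width"])
comps(P,ok,.115,.135,"block",200,(.2,.8,.08,.5))
comps(P,ok,.033,.043,"placed",200,(.3,.65,-.25,-.04))
comps(P,ok,.048,.07,"handle",100,(.4,.6,-.2,.1))
E
python3 look.py
```

```text
[0.499  0.1596 0.2751] yaw_y 91.77 w 1.0035060814248327
block n 3157 c [546.  222.5] size [62.  55.2] ang 1.4 z 0.1234
block n 2533 c [649.  211.1] size [55.5 63.5] ang 75.2 z 0.1233
placed n 1454 c [ 417.7 -127. ] size [61.8 35.5] ang 0.7 z 0.0369
handle n 749 c [483.7   3.2] size [68.9 11.8] ang 1.5 z 0.0581
```

drive_tool(
  series=[
    [[0,0.047,0.0625,-0.04,0,0,0],[0,0.047,0.0625,-0.08,0,0,0],[0,0.047,0.0625,-0.12,0,0,0],[0,0.047,0.0625,-0.155,0,0,0],[0,0.047,0.0625,-0.1735,0,0,0],[0,0.047,0.0625,-0.1735,0,0,0],[1,0.047,0.0625,-0.1735,0,0,0],[1,0.047,0.0625,-0.1735,0,0,0]],
  ],
)

```text
t: 7.2
ee_pos: [0.5471, 0.2232, 0.1033]
ee_rot: [0.001, -0.016, 1.0, 0.0]
force: [-0.2, -0.0, 0.8]
width: 0.691
```

drive_tool(
  series=[
    [[1,0,0,0,0,0,0],[1,0,0,0,0,0,0],[1,0,0,0,0,0,0],[1,0,0,0.05,0,0,0],[1,0,0,0.1,0,0,0],[1,0,-0.03,0.1,0,0,0]],
  ],
)

```text
t: 7.8
ee_pos: [0.5493, 0.196, 0.2096]
ee_rot: [0.006, -0.017, 1.0, 0.002]
force: [2.0, -1.1, -1.6]
width: 0.63
```

drive_tool(
  series=[
    [[1,-0.0575,-0.328,0,0,0,0],[1,-0.0575,-0.328,0,0,0,0],[1,-0.0575,-0.328,0,0,0,0],[1,-0.0575,-0.328,0,0,0,0],[1,-0.0575,-0.328,0,0,0,0],[1,-0.0575,-0.328,0,0,0,0],[1,-0.0575,-0.328,0,0,0,0],[1,-0.0575,-0.328,0,0,0,0]],
  ],
)

```text
t: 8.6
ee_pos: [0.4882, -0.1386, 0.2029]
ee_rot: [0.001, -0.014, 1.0, -0.001]
force: [-0.0, 0.7, -0.7]
width: 0.633
```

drive_tool(
  series=[
    [[1,0,0,0,0,0,0],[1,0,0,0,0,0,0],[1,0,0,0,0,0,0]],
  ],
)

```text
t: 8.9
ee_pos: [0.489, -0.134, 0.2018]
ee_rot: [0.0, -0.017, 1.0, -0.0]
force: [-0.2, 0.5, 1.1]
width: 0.631
```

```bash
python3 look.py
```

```text
[ 0.4889 -0.134   0.2017] yaw_y 91.93 w 0.6298229812473578
placed n 3824 c [ 418.3 -138.2] size [60.8 55.1] ang 2.0 z 0.0372
handle n 1109 c [483.7   1.2] size [68.8 11.7] ang 2.2 z 0.0583
```

drive_tool(
  series=[
    [[1,0,-0.0022,-0.05,0,0,0],[1,0,-0.0022,-0.1,0,0,0],[1,0,-0.0022,-0.15,0,0,0],[1,0,-0.0022,-0.17,0,0,0],[1,0,-0.0022,-0.18,0,0,0],[1,0,-0.0022,-0.186,0,0,0],[1,0,-0.0022,-0.1865,0,0,0],[1,0,-0.0022,-0.1865,0,0,0]],
  ],
)

```text
t: 9.75
ee_pos: [0.4898, -0.1371, 0.0162]
ee_rot: [0.001, -0.016, 1.0, -0.0]
force: [0.4, -0.3, -0.6]
width: 0.636
```

drive_tool(
  series=[
    [[0.2,0,0,0,0,0,0],[0.2,0,0,0,0,0,0],[0.2,0,0,0,0,0,0],[0.2,0,0,0.03,0,0,0],[0.1,0,0,0.08,0,0,0],[0,0,0,0.13,0,0,0],[0,0,0,0.18,0,0,0],[0,0,0,0.2,0,0,0]],
  ],
)

```text
t: 10.55
ee_pos: [0.4899, -0.1375, 0.2199]
ee_rot: [0.003, -0.016, 1.0, -0.001]
force: [1.0, -0.1, -0.5]
width: 0.997
```

drive_tool(
  series=[
    [[0,0.1,0.3,0.06,0,0,-0.29],[0,0.1,0.3,0.06,0,0,-0.29],[0,0.1,0.3,0.06,0,0,-0.29],[0,0.1,0.3,0.06,0,0,-0.29],[0,0.1,0.3,0.06,0,0,-0.29],[0,0.1,0.3,0.06,0,0,-0.29],[0,0.1,0.3,0.06,0,0,-0.29],[0,0.1,0.3,0.06,0,0,-0.29]],
  ],
)

```text
t: 11.35
ee_pos: [0.5893, 0.1667, 0.2748]
ee_rot: [0.0, 0.127, 0.992, 0.0]
force: [0.3, -0.5, -0.0]
width: 1.005
```

drive_tool(
  series=[
    [[0,0,0,0,0,0,0],[0,0,0,0,0,0,0],[0,0,0,0,0,0,0]],
  ],
)

```text
t: 11.65
ee_pos: [0.5884, 0.1617, 0.2751]
ee_rot: [0.0, 0.129, 0.992, -0.0]
force: [-0.3, 1.0, 0.2]
width: 0.999
```

```bash
python3 look.py
```

```text
[0.5885 0.1618 0.2752] yaw_y 75.15 w 1.002617778470353
block n 3190 c [649.4 211.2] size [55.3 62.8] ang 74.7 z 0.1233
placed n 1157 c [ 488.2 -129.6] size [62.2 45.5] ang 1.4 z 0.0369
handle n 848 c [484.5   3.3] size [69.7 11.9] ang 1.8 z 0.0581
```

drive_tool(
  series=[
    [[0,0.0605,0.0495,-0.04,0,0,0],[0,0.0605,0.0495,-0.08,0,0,0],[0,0.0605,0.0495,-0.12,0,0,0],[0,0.0605,0.0495,-0.155,0,0,0],[0,0.0605,0.0495,-0.1735,0,0,0],[0,0.0605,0.0495,-0.1735,0,0,0],[1,0.0605,0.0495,-0.1735,0,0,0],[1,0.0605,0.0495,-0.1735,0,0,0]],
  ],
)

```text
t: 12.5
ee_pos: [0.6501, 0.2123, 0.1037]
ee_rot: [0.001, 0.129, 0.992, 0.001]
force: [0.1, -3.0, 3.2]
width: 0.692
```

drive_tool(
  series=[
    [[1,0,0,0,0,0,0],[1,0,0,0,0,0,0],[1,0,0,0,0,0,0],[1,0,0,0.05,0,0,0],[1,0,0,0.1,0,0,0],[1,0,-0.03,0.1,0,0,0]],
  ],
)

```text
t: 13.1
ee_pos: [0.6524, 0.1857, 0.2109]
ee_rot: [0.006, 0.127, 0.992, 0.003]
force: [1.2, -0.5, 0.0]
width: 0.636
```

drive_tool(
  series=[
    [[1,-0.0915,-0.315,0,0,0,0.292],[1,-0.0915,-0.315,0,0,0,0.292],[1,-0.0915,-0.315,0,0,0,0.292],[1,-0.0915,-0.315,0,0,0,0.292],[1,-0.0915,-0.315,0,0,0,0.292],[1,-0.0915,-0.315,0,0,0,0.292],[1,-0.0915,-0.315,0,0,0,0.292],[1,-0.0915,-0.315,0,0,0,0.292]],
  ],
)

```text
t: 13.9
ee_pos: [0.557, -0.1362, 0.2031]
ee_rot: [0.001, -0.015, 1.0, -0.001]
force: [0.1, 0.9, 0.5]
width: 0.631
```

drive_tool(
  series=[
    [[1,0,0,0,0,0,0],[1,0,0,0,0,0,0],[1,0,0,0,0,0,0]],
  ],
)

```text
t: 14.2
ee_pos: [0.558, -0.1317, 0.2018]
ee_rot: [0.0, -0.018, 1.0, 0.0]
force: [-0.5, -0.4, -0.7]
width: 0.633
```

```bash
python3 look.py
```

```text
[ 0.558  -0.1317  0.2017] yaw_y 92.04 w 0.633409406973345
placed n 3339 c [ 427.3 -138. ] size [44.6 55.1] ang 2.0 z 0.0372
placed n 3829 c [ 488.3 -136.1] size [60.9 55.1] ang 1.9 z 0.0372
handle n 1343 c [484.5   1.6] size [69.9 12.2] ang 2.5 z 0.0583
```

drive_tool(
  series=[
    [[1,0,-0.0023,-0.05,0,0,0],[1,0,-0.0023,-0.1,0,0,0],[1,0,-0.0023,-0.15,0,0,0],[1,0,-0.0023,-0.17,0,0,0],[1,0,-0.0023,-0.18,0,0,0],[1,0,-0.0023,-0.186,0,0,0],[1,0,-0.0023,-0.1865,0,0,0],[1,0,-0.0023,-0.1865,0,0,0]],
  ],
)

```text
t: 15.05
ee_pos: [0.5588, -0.1348, 0.0163]
ee_rot: [0.001, -0.017, 1.0, -0.0]
force: [0.3, -0.6, 0.3]
width: 0.636
```

drive_tool(
  series=[
    [[0.2,0,0,0,0,0,0],[0.2,0,0,0,0,0,0],[0.2,0,0,0,0,0,0],[0.2,0,0,0.03,0,0,0],[0.1,0,0,0.08,0,0,0],[0,0,0,0.13,0,0,0],[0,0,0,0.18,0,0,0],[0,0,0,0.2,0,0,0]],
  ],
)

```text
t: 15.85
ee_pos: [0.5589, -0.1353, 0.2202]
ee_rot: [0.003, -0.017, 1.0, -0.001]
force: [0.2, 0.2, -1.0]
width: 1.0
```

drive_tool(
  series=[
    [[0,-0.07,-0.06,0.12,0,0,0],[0,-0.07,-0.06,0.12,0,0,0],[0,-0.07,-0.06,0.12,0,0,0],[0,-0.07,-0.06,0.12,0,0,0],[0,-0.07,-0.06,0.12,0,0,0],[0,-0.07,-0.06,0.12,0,0,0],[0,-0.07,-0.06,0.12,0,0,0],[0,-0.07,-0.06,0.12,0,0,0]],
  ],
)

```text
t: 16.65
ee_pos: [0.4877, -0.1944, 0.334]
ee_rot: [-0.001, -0.018, 1.0, 0.0]
force: [-0.7, 0.1, -0.6]
width: 0.998
```

```bash
python3 look.py
python3 - <<'E'
from m import *
f=frame("wrist"); save(f,"d1"); P=cloud(f); ok=f["depth"]>0
comps(P,ok,.107,.118,"collar",100,(.3,.6,-.5,-.2))
comps(P,ok,.12,.139,"nut",60,(.3,.6,-.5,-.2))
comps(P,ok,.14,.15,"stud",30,(.3,.6,-.5,-.2))
comps(P,ok,.083,.096,"plate",300,(.3,.7,-.6,-.2))
comps(P,ok,.048,.063,"wr",300,(.55,.75,-.3,.2))
comps(P,ok,.0155,.026,"lip",300,(.3,.65,-.25,.03))
np.savez("d1.npz",P=P,img=f["image"],ok=ok)
E
```

```text
[ 0.4877 -0.1945  0.3342] yaw_y 92.0 w 1.0013198304609174
placed n 1880 c [ 418.6 -138. ] size [61.  55.1] ang 2.0 z 0.0372
placed n 1648 c [ 487.6 -136. ] size [61.  55.2] ang 1.8 z 0.0372
placed n 1487 c [ 557.4 -133.7] size [62.9 55.1] ang 2.0 z 0.0372
handle n 552 c [484.2   1.7] size [69.9 12.2] ang 2.4 z 0.0583
collar n 1040 c [ 473.  -360.6] size [60.5 56.1] ang 16.9 z 0.1109
nut n 697 c [ 473.5 -363. ] size [36.3 40. ] ang 49.3 z 0.1322
stud n 319 c [ 474.1 -363.2] size [20.5 21.5] ang 65.4 z 0.1437
plate n 22746 c [ 473.7 -363.3] size [286.5 136.8] ang 1.2 z 0.089
wr n 642 c [624.8 148.3] size [151.    3.7] ang 9.5 z 0.0558
wr n 2724 c [ 684.2 -110.4] size [ 87.7 149.8] ang 1.9 z 0.0546
wr n 437 c [680.6  87.5] size [68.5 26.2] ang 71.1 z 0.0529
lip n 2355 c [ 488.7 -135.2] size [222.1 130. ] ang 2.0 z 0.019
```

View pics/d1.png

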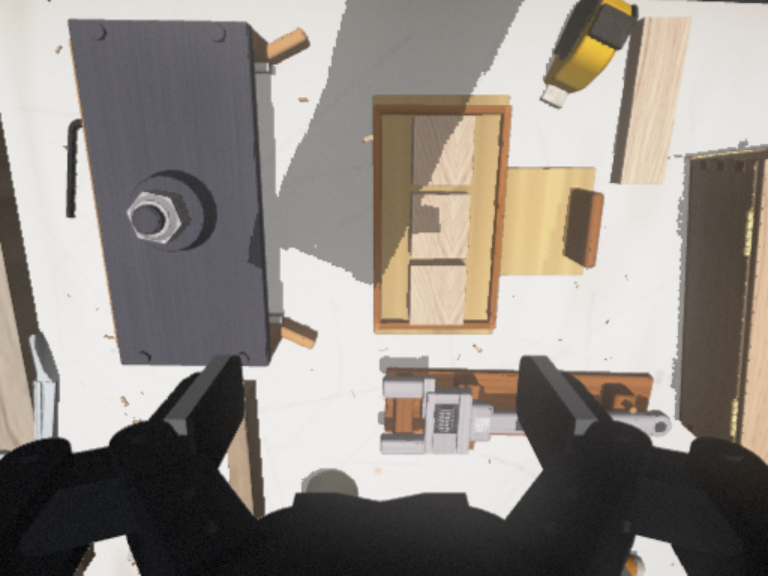

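The picture shows three blocks in a row in the tray bed (px 440,150–295), the nut at (155,217), and the wrench head at (440,415). Its jaws open toward the left and the worm is at (447,415). Next I grip the tray handle.

drive_tool(
  series=[
    [[0,-0.0035,0.05,-0.03,0,0,0],[0,-0.0035,0.1,-0.06,0,0,0],[0,-0.0035,0.15,-0.09,0,0,0],[0,-0.0035,0.1967,-0.12,0,0,0],[0,-0.0035,0.1967,-0.165,0,0,0],[0,-0.0035,0.1967,-0.21,0,0,0],[0,-0.0035,0.1967,-0.24,0,0,0],[0,-0.0035,0.1967,-0.24,0,0,0]],
  ],
)

```text
t: 17.55
ee_pos: [0.4806, 0.0023, 0.0907]
ee_rot: [-0.004, -0.018, 1.0, 0.0]
force: [-0.7, -0.2, 1.6]
width: 1.001
```

drive_tool(
  series=[
    [[0,0,0,-0.035,0,0,0],[0,0,0,-0.069,0,0,0],[0.5,0,0,-0.069,0,0,0],[1,0,0,-0.069,0,0,0],[1,0,0,-0.069,0,0,0],[1,0,0,-0.069,0,0,0],[1,0,0,-0.069,0,0,0],[1,0,0,-0.069,0,0,0]],
  ],
  force=50,
)

```text
t: 18.35
ee_pos: [0.4849, 0.0016, 0.0273]
ee_rot: [0.001, -0.017, 1.0, -0.0]
force: [-2.5, -2.0, 13.7]
width: 0.133
```

```bash
python3 look.py;python3 -c "
from h import *;s=sensors.read_state();print(s['force'],s['wrist_torque'])"
```

```text
[0.485  0.0017 0.0273] yaw_y 91.96 w 0.1324855295805831
placed n 3026 c [ 488.1 -111.2] size [16.8 63.7] ang 82.7 z 0.0369
placed n 1314 c [ 537.3 -118.1] size [24.7 24.2] ang 0.3 z 0.0369
handle n 5895 c [481.2   4.3] size [62.8 38.1] ang 22.1 z 0.0588
[-1.9705612  -1.54396175 13.85067028] [-0.18473226  0.52097194 -0.05363402]
```

drive_tool(
  series=[
    [[1,0,0,0.0015,0,0,0],[1,-0.002,-0.006,0.0015,0,0,-0.002],[1,-0.005,-0.015,0.0015,0,0,-0.004],[1,-0.008,-0.025,0.0015,0,0,-0.008],[1,-0.012,-0.036,0.0015,0,0,-0.012],[1,-0.015,-0.047,0.0015,0,0,-0.014],[1,-0.017,-0.0555,0.0015,0,0,-0.014],[1,-0.017,-0.0555,0.0015,0,0,-0.014]],
  ],
)

```text
t: 19.2
ee_pos: [0.4667, -0.0552, 0.0275]
ee_rot: [-0.0, -0.009, 1.0, -0.0]
force: [-0.0, -1.8, -4.1]
width: 0.131
```

Run:
```python
from m import *
s=sensors.read_state();print(s['ee_pos'],s['force'],s['wrist_torque'])
for n in ("wrist","scene","side"):
    f=frame(n);P=cloud(f);ok=f["depth"]>0; print(n)
    if n=="wrist": save(f,"e1")
    comps(P,ok,.0155,.026,"lip",200,(.3,.65,-.35,-.06))
    comps(P,ok,.033,.043,"placed",100,(.3,.65,-.35,-.1))
    comps(P,ok,.083,.096,"plate",300,(.3,.7,-.6,-.2))
```

```text
[ 0.46668821 -0.05521138  0.02745714] [-0.04819245 -1.81242116 -4.09194404] [-0.18243481 -0.19663163 -0.0371404 ]
wrist
lip n 6527 c [ 430.6 -146.8] size [146.5  41.5] ang 2.1 z 0.0189
lip n 2107 c [ 397.8 -166.6] size [62.1  3.4] ang 0.8 z 0.0206
lip n 2292 c [ 478.9 -168.2] size [88.5 19.5] ang 9.4 z 0.0209
placed n 182 c [ 421.2 -166.1] size [15.1  2.5] ang 2.0 z 0.0345
placed n 3050 c [ 468.3 -167.3] size [17.1 63.5] ang 79.5 z 0.037
placed n 1325 c [ 517.2 -175.3] size [22.4 25.8] ang 85.4 z 0.037
scene
placed n 543 c [ 467.7 -193.8] size [203.2  55.7] ang 0.8 z 0.0381
plate n 2156 c [ 473.3 -366.1] size [291.  139.4] ang 1.9 z 0.0903
side
lip n 479 c [ 468.4 -192. ] size [235.3 133.8] ang 1.1 z 0.0208
placed n 831 c [ 465.8 -193.2] size [204.7  56.1] ang 0.9 z 0.0396
plate n 2966 c [ 473.  -365.2] size [289.6 139.4] ang 1.5 z 0.092
```

View pics/e1.png

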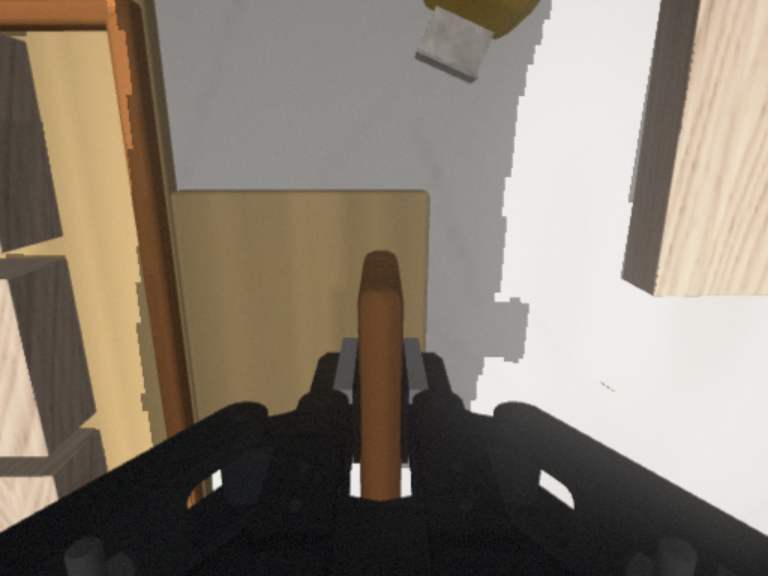

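The picture shows the handle gripped squarely (px 380,380), with the tray following and the blocks still in the bed. The tray is aligned within about 1 mm, so I slide it in.

drive_tool(
  series=[
    [[1,0.0005,-0.008,0,0,0,0.002],[1,0.0007,-0.02,0,0,0,0.002],[1,0.001,-0.032,0,0,0,0.002],[1,0.0013,-0.044,0,0,0,0.002],[1,0.0016,-0.056,0,0,0,0.002],[1,0.0018,-0.068,0,0,0,0.002],[1,0.002,-0.08,0,0,0,0.002]],
  ],
)

```text
t: 20.05
ee_pos: [0.469, -0.1349, 0.0275]
ee_rot: [-0.0, -0.011, 1.0, 0.0]
force: [-0.1, 3.3, -2.5]
width: 0.128
```

drive_tool(
  series=[
    [[1,0.0003,-0.012,0,0,0,0],[1,0.0006,-0.024,0,0,0,0],[1,0.0009,-0.036,0,0,0,0],[1,0.0012,-0.048,0,0,0,0],[1,0.0015,-0.06,0,0,0,0],[1,0.0017,-0.07,0,0,0,0],[1,0.0019,-0.08,0,0,0,0]],
  ],
)

```text
t: 20.75
ee_pos: [0.471, -0.2145, 0.0275]
ee_rot: [-0.0, -0.011, 1.0, 0.0]
force: [-0.2, 3.4, -2.1]
width: 0.134
```

drive_tool(
  series=[
    [[1,0,-0.005,0,0,0,0],[1,0,-0.01,0,0,0,0],[1,0,-0.014,0,0,0,0],[1,0,-0.017,0,0,0,0],[1,0,-0.017,0,0,0,0]],
  ],
)

```text
t: 21.25
ee_pos: [0.4711, -0.2287, 0.0274]
ee_rot: [0.0, -0.012, 1.0, 0.002]
force: [2.1, 19.0, 2.5]
width: 0.128
```

drive_tool(
  series=[
    [[0.5,0,0,0,0,0,0],[0.5,0,0,0,0,0,0],[0.5,0,0,0,0,0,0],[0.5,0,0,0.04,0,0,0],[0.3,0,0,0.08,0,0,0],[0,0,0,0.13,0,0,0],[0,0,0,0.18,0,0,0],[0,0,0,0.23,0,0,0]],
  ],
)

```text
t: 22.05
ee_pos: [0.4706, -0.2307, 0.2599]
ee_rot: [0.0, -0.011, 1.0, -0.0]
force: [1.0, -0.9, 1.3]
width: 1.003
```

drive_tool(
  series=[
    [[0,0.06,0.07,0.03,0,0,0],[0,0.06,0.07,0.03,0,0,0],[0,0.06,0.07,0.03,0,0,0],[0,0.06,0.07,0.03,0,0,0],[0,0.06,0.07,0.03,0,0,0]],
  ],
)

```text
t: 22.55
ee_pos: [0.5305, -0.1612, 0.2871]
ee_rot: [-0.0, -0.011, 1.0, -0.0]
force: [0.6, -0.5, -0.0]
width: 0.998
```

```bash
cat > d2.py <<'E'
from m import *
f=frame("wrist"); P=cloud(f); ok=f["depth"]>0
s=sensors.read_state();print(s["ee_pos"])
comps(P,ok,.048,.07,"handle",100,(.4,.55,-.3,.1))
comps(P,ok,.083,.096,"plate",300,(.3,.7,-.6,-.2))
comps(P,ok,.046,.0575,"wr",300,(.55,.75,-.3,.2))
comps(P,ok,.0575,.064,"worm",20,(.55,.75,-.3,.2))
np.savez("d2.npz",P=P,img=f["image"],ok=ok)
c=f["image"][230:330,200:480]; cv2.imwrite("pics/d2.png",cv2.resize(f["image"][:,:,::-1],None,fx=1.5,fy=1.5))
E
python3 d2.py
```

```text
[ 0.53030435 -0.16144304  0.28711668]
handle n 674 c [ 470.  -227.3] size [69.2 12.4] ang 1.6 z 0.0584
plate n 24548 c [ 494.1 -362.7] size [244.9 137.1] ang 1.3 z 0.089
wr n 708 c [631.  149.3] size [164.5   3.3] ang 10.2 z 0.0519
wr n 3636 c [ 684.6 -107.3] size [ 87.2 156.3] ang 0.8 z 0.0546
wr n 896 c [682.3  79.6] size [79.7 35.2] ang 88.0 z 0.053
worm n 436 c [631.  149.2] size [164.5   2.9] ang 9.9 z 0.0608
worm n 27 c [ 603.8 -293. ] size [15.8  3.9] ang 20.1 z 0.0603
worm n 83 c [ 685.8 -118. ] size [10.  25.4] ang 84.2 z 0.0582
```

View pics/d2.png

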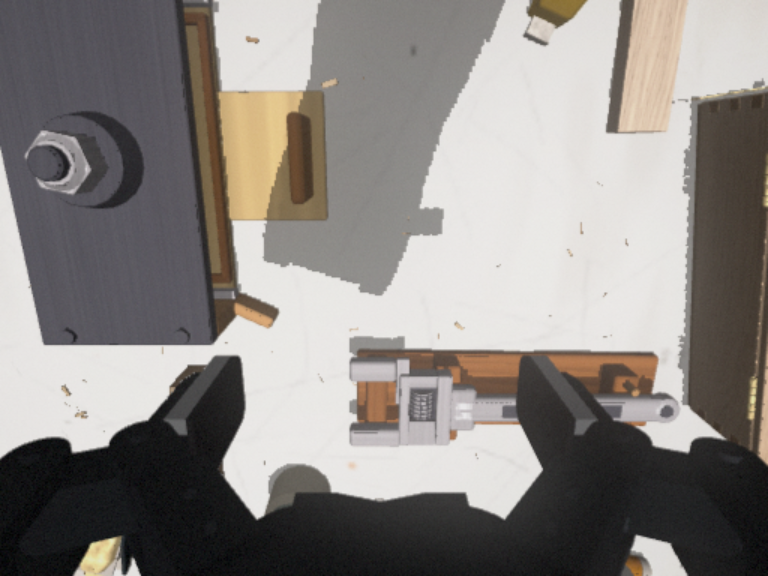

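The view shows the tray fully in the press mouth with its handle at (300,158), measured at (470.0,-227.3) mm, which matches home. The wrench jaws are at (375,370) and (375,432), wider than needed. Next I turn the tool 90° and look closer.

drive_tool(
  series=[
    [[0,0.14,0.1,-0.05,0,0,-1.593],[0,0.14,0.1,-0.05,0,0,-1.593],[0,0.14,0.1,-0.05,0,0,-1.593],[0,0.14,0.1,-0.05,0,0,-1.593],[0,0.14,0.1,-0.05,0,0,-1.593],[0,0.14,0.1,-0.05,0,0,-1.593],[0,0.14,0.1,-0.05,0,0,-1.593],[0,0.14,0.1,-0.05,0,0,-1.593]],
  ],
)

```text
t: 23.4
ee_pos: [0.6705, -0.0619, 0.2371]
ee_rot: [-0.0, 0.559, 0.829, -0.0]
force: [-0.4, -0.4, -0.4]
width: 0.998
```

drive_tool(
  series=[
    [[0,0,0,-0.02,0,0,-0.15],[0,0,0,-0.04,0,0,-0.3],[0,0,0,-0.04,0,0,-0.39],[0,0,0,-0.04,0,0,-0.39],[0,0,0,-0.04,0,0,-0.39]],
  ],
)

```text
t: 23.9
ee_pos: [0.6709, -0.0615, 0.1978]
ee_rot: [0.0, 0.705, 0.709, 0.0]
force: [-0.3, 0.4, -0.6]
width: 1.002
```

```bash
cat > wr.py <<'E'
from m import *
import sys
f=frame("wrist"); P=cloud(f); ok=f["depth"]>0
s=sensors.read_state();q=s["ee_rot"];print(s["ee_pos"].round(4),"yaw_y",round(2*np.degrees(np.arctan2(q[2],q[1]))-90,2),"w",s["width"])
B=(.6,.75,-.25,.14)
comps(P,ok,.048,.0575,"wr",100,B)
comps(P,ok,.0575,.064,"worm",15,B)
np.savez("wr.npz",P=P,img=f["image"],ok=ok)
if len(sys.argv)>1: save(f,sys.argv[1])
m=ok&(P[...,2]>.048)&(P[...,2]<.064)&(P[...,0]>.62)&(P[...,0]<.75)
for y in np.arange(-.205,.13,.01):
    x=np.sort(P[m&(abs(P[...,1]-y)<.003)][:,0]); 
    if len(x)<5: continue
    g=np.where(np.diff(x)>.004)[0]; e=[x[0]]+[v for i in g for v in(x[i],x[i+1])]+[x[-1]]
    print("y",round(y,3),(np.array(e)*1000).round(1))
E
python3 wr.py g1
```

```text
[ 0.671  -0.0614  0.1979] yaw_y 0.29 w 1.0007832215956796
wr n 10626 c [685.1 -48.5] size [ 87.5 273.7] ang 1.3 z 0.0543
worm n 190 c [ 686.8 -117.9] size [11.8 25. ] ang 89.6 z 0.0582
y -0.185 [645.1 663.1 713.8 730.3]
y -0.175 [645.2 664.2 713.5 731. ]
y -0.165 [644.2 664.1 713.6 730.2]
y -0.155 [644.4 663.2 713.1 731.1]
y -0.145 [644.6 663.2 667.3 669.4 677.7 682.9 713.1 730.2]
y -0.135 [643.4 728.7]
y -0.125 [657.2 728. ]
y -0.115 [657.3 728.6]
y -0.105 [657.3 727.9]
y -0.095 [656.4 727.6]
y -0.085 [670.2 713.8]
y -0.075 [670.1 713.2]
y -0.065 [679.8 704.1]
y -0.055 [679.6 703.8]
y -0.045 [679.5 703.3]
y -0.035 [679.4 702.9]
y -0.025 [679.2 703.6]
y -0.015 [679.1 703.4]
y -0.005 [679.  702.9]
y 0.005 [678.8 702.6]
y 0.015 [678.7 702.1]
y 0.025 [677.7 702.8]
y 0.035 [677.7 702.5]
y 0.045 [677.5 702. ]
y 0.055 [677.3 701.5]
y 0.065 [677.2 702.2]
y 0.075 [665.3 672.9 677.1 701.9 713.  720.5]
y 0.085 [677.  701.5]
```

View pics/g1.png

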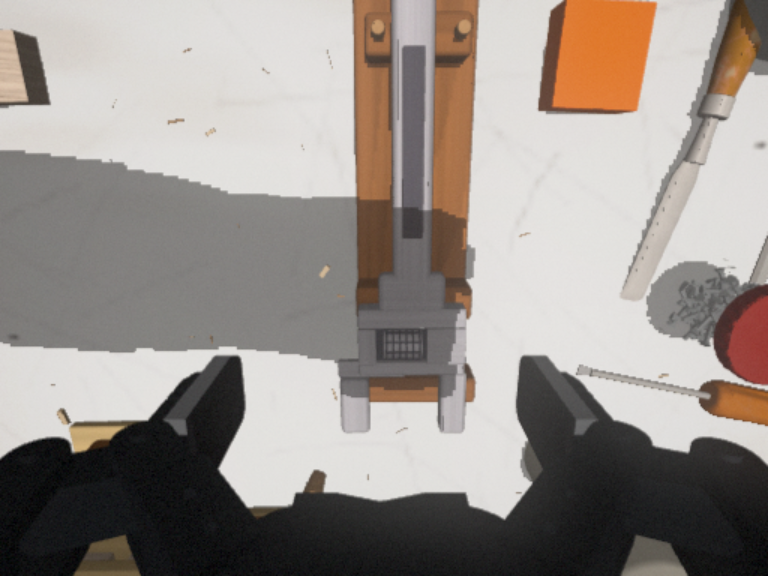

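The close view shows the wrench along the image vertical, with jaws at (355,400) and (452,400), the worm at (400,345) and the rest pegs at (378,28) and (463,28). The gap measures about 49.8 mm, so it must close by about 11.8 mm, which is roughly 100 mm of stroking toward the handle (+y). I shut the fingers and approach the worm.

drive_tool(
  series=[
    [[1,0.0158,-0.0656,-0.03,0,0,0],[1,0.0158,-0.0656,-0.06,0,0,0],[1,0.0158,-0.0656,-0.09,0,0,0],[1,0.0158,-0.0656,-0.11,0,0,0],[1,0.0158,-0.0656,-0.125,0,0,0],[1,0.0158,-0.0656,-0.13,0,0,0],[1,0.0158,-0.0656,-0.134,0,0,0],[1,0.0158,-0.0656,-0.134,0,0,0]],
  ],
)

```text
t: 24.75
ee_pos: [0.687, -0.1264, 0.064]
ee_rot: [0.0, 0.706, 0.708, 0.0]
force: [0.5, -0.6, 0.0]
width: 0.001
```

drive_tool(
  series=[
    [[1,0,0,-0.002,0,0,0],[1,0,0,-0.004,0,0,0],[1,0,0,-0.005,0,0,0],[1,0,0,-0.005,0,0,0]],
  ],
)

```text
t: 25.15
ee_pos: [0.6871, -0.1264, 0.0591]
ee_rot: [0.0, 0.706, 0.708, 0.0]
force: [-0.9, 0.5, 4.3]
width: 0.005
```

drive_tool(
  series=[
    [[1,0,0,-0.0006,0,0,0],[1,0,0.004,-0.0006,0,0,0],[1,-0.0001,0.009,-0.0006,0,0,0],[1,-0.0003,0.014,-0.0006,0,0,0],[1,-0.0003,0.018,-0.0006,0,0,0]],
  ],
)

```text
t: 25.65
ee_pos: [0.6869, -0.1085, 0.0586]
ee_rot: [0.001, 0.706, 0.708, 0.0]
force: [0.4, -0.3, 1.1]
width: -0.0
```

drive_tool(
  series=[
    [[1,0,0.018,-0.0006,0,0,0],[1,0,0,0.01,0,0,0],[1,0,0.045,0.06,0,0,0],[0,0,0.045,0.1,0,0,0],[0,0,0.045,0.13,0,0,0],[0,0,0.045,0.13,0,0,0],[0,0,0.045,0.13,0,0,0]],
  ],
)

```text
t: 26.35
ee_pos: [0.6869, -0.0629, 0.1885]
ee_rot: [0.0, 0.706, 0.708, 0.0]
force: [0.3, 0.3, -0.2]
width: 0.683
```

```bash
python3 wr.py
```

```text
[ 0.6863 -0.063   0.1873] yaw_y 0.19 w 0.7677576859640061
wr n 11244 c [685.8 -50.6] size [ 86.6 269.7] ang 1.2 z 0.0543
wr n 101 c [669.5  73.8] size [7.5 7.4] ang 88.3 z 0.0548
wr n 100 c [717.   73.9] size [7.4 7.3] ang 6.2 z 0.0547
worm n 166 c [ 686.5 -119.1] size [25.1 10. ] ang 0.9 z 0.0582
y -0.185 [646.2 665.9 713.7 730. ]
y -0.175 [646.4 666.  713.5 730.6]
y -0.165 [646.9 665.9 713.4 730.4]
y -0.155 [645.9 665.3 713.2 731.4]
y -0.145 [645.3 672.4 680.5 682.5 689.6 689.6 713.  730.7]
y -0.135 [644.3 729.6]
y -0.125 [657.  728.8]
y -0.115 [657.3 728.4]
y -0.105 [656.5 727.9]
y -0.095 [656.5 727.7]
y -0.085 [670.1 713.1]
y -0.075 [670.2 714. ]
y -0.065 [679.7 704.3]
y -0.055 [679.8 704.1]
y -0.045 [678.9 703.9]
y -0.035 [678.9 703.7]
y -0.025 [679.  703.5]
y -0.015 [679.  703.3]
y -0.005 [678.3 703.1]
y 0.005 [678.2 702.9]
y 0.015 [678.3 702.7]
y 0.025 [678.4 702.5]
y 0.035 [677.5 702.4]
y 0.045 [677.6 702.1]
y 0.055 [677.7 701.9]
y 0.065 [677.8 701.7]
y 0.075 [665.7 701.5 713.3 720.6]
y 0.085 [677.  701.4]
```

drive_tool(
  series=[
    [[1,0,-0.063,-0.04,0,0,0],[1,0,-0.063,-0.08,0,0,0],[1,0,-0.063,-0.11,0,0,0],[1,0,-0.063,-0.1244,0,0,0],[1,0,-0.063,-0.1244,0,0,0],[1,0,-0.063,-0.1244,0,0,0]],
  ],
)

```text
t: 27.0
ee_pos: [0.6853, -0.1263, 0.0618]
ee_rot: [-0.001, 0.706, 0.708, -0.001]
force: [0.2, 0.4, -0.2]
width: 0.0
```

drive_tool(
  series=[
    [[1,0,0,-0.005,0,0,0],[1,0,0,-0.0057,0,0,0],[1,0,0.005,-0.0057,0,0,0],[1,0,0.01,-0.0057,0,0,0],[1,0,0.015,-0.0057,0,0,0],[1,0,0.018,-0.0057,0,0,0],[1,0,0.018,0.003,0,0,0],[1,0,0,0,0,0,0]],
  ],
)

```text
t: 27.8
ee_pos: [0.6872, -0.1251, 0.0648]
ee_rot: [0.0, 0.705, 0.709, 0.001]
force: [0.6, 0.1, 1.1]
width: -0.003
```

drive_tool(
  series=[
    [[1,0,0,-0.005,0,0,0],[1,0,0,-0.0057,0,0,0],[1,0,0.005,-0.0057,0,0,0],[1,0,0.01,-0.0057,0,0,0],[1,0,0.015,-0.0057,0,0,0],[1,0,0.018,-0.0057,0,0,0],[1,0,0.018,0.003,0,0,0],[1,0,0,0,0,0,0]],
  ],
)

```text
t: 28.6
ee_pos: [0.6872, -0.1255, 0.0647]
ee_rot: [0.0, 0.705, 0.709, 0.001]
force: [0.2, -0.3, 0.6]
width: -0.005
```

drive_tool(
  series=[
    [[1,0,0,-0.005,0,0,0],[1,0,0,-0.0057,0,0,0],[1,0,0.005,-0.0057,0,0,0],[1,0,0.01,-0.0057,0,0,0],[1,0,0.015,-0.0057,0,0,0],[1,0,0.018,-0.0057,0,0,0],[1,0,0.018,0.003,0,0,0],[1,0,0,0,0,0,0]],
  ],
)

```text
t: 29.4
ee_pos: [0.6872, -0.1256, 0.0647]
ee_rot: [0.0, 0.705, 0.709, 0.001]
force: [0.8, -1.3, 0.8]
width: 0.001
```

drive_tool(
  series=[
    [[1,0,0,0.03,0,0,0],[1,0,0.063,0.07,0,0,0],[0,0,0.063,0.11,0,0,0],[0,0,0.063,0.1244,0,0,0],[0,0,0.063,0.1244,0,0,0],[0,0,0.063,0.1244,0,0,0]],
  ],
)

```text
t: 30.0
ee_pos: [0.6867, -0.0644, 0.1874]
ee_rot: [0.0, 0.706, 0.708, -0.0]
force: [-0.3, -0.9, -0.2]
width: 0.681
```

```bash
python3 wr.py | head -12
```

```text
[ 0.6862 -0.0644  0.1866] yaw_y 0.12 w 0.7661651574394489
wr n 11138 c [690.4 -51.1] size [ 79.4 266.8] ang 0.7 z 0.0543
wr n 101 c [669.3  73.7] size [7.5 7.3] ang 25.3 z 0.055
wr n 105 c [717.1  74. ] size [7.4 7.5] ang 79.6 z 0.0548
worm n 178 c [ 686.9 -118.1] size [25.5 10.9] ang 7.7 z 0.0582
y -0.185 [654.2 672.7 713.9 730.2]
y -0.175 [653.2 672.8 713.7 731.2]
y -0.165 [653.5 672.9 713.4 730.5]
y -0.155 [652.5 672.8 713.2 730.2]
y -0.145 [651.7 676.9 713.1 731.2]
y -0.135 [651.9 729.7]
y -0.125 [656.8 727.9]
```

drive_tool(
  series=[
    [[1,0,-0.063,-0.04,0,0,0],[1,0,-0.063,-0.08,0,0,0],[1,0,-0.063,-0.11,0,0,0],[1,0,-0.063,-0.1244,0,0,0],[1,0,-0.063,-0.1244,0,0,0],[1,0,-0.063,-0.1244,0,0,0]],
  ],
)

```text
t: 30.65
ee_pos: [0.6854, -0.1271, 0.0617]
ee_rot: [-0.001, 0.706, 0.708, -0.001]
force: [0.1, 0.4, 0.1]
width: -0.001
```

drive_tool(
  series=[
    [[1,0,0,-0.005,0,0,0],[1,0,0,-0.0057,0,0,0],[1,0,0.005,-0.0057,0,0,0],[1,0,0.01,-0.0057,0,0,0],[1,0,0.015,-0.0057,0,0,0],[1,0,0.018,-0.0057,0,0,0],[1,0,0.018,0.003,0,0,0],[1,0,0,0,0,0,0]],
  ],
)

```text
t: 31.45
ee_pos: [0.6872, -0.1253, 0.0647]
ee_rot: [0.0, 0.705, 0.709, 0.001]
force: [1.3, -0.3, 0.4]
width: -0.001
```

drive_tool(
  series=[
    [[1,0,0,0.03,0,0,0],[1,0,0.03,0.05,0,0,0],[0,0,0.03,0.08,0,0,0],[0,0,0.03,0.08,0,0,0],[0,0,0.03,0.08,0,0,0],[0,0,0.03,0.08,0,0,0],[0,0,0.03,0.08,0,0,0]],
  ],
)

```text
t: 32.15
ee_pos: [0.6859, -0.0968, 0.1422]
ee_rot: [-0.001, 0.706, 0.708, -0.001]
force: [-0.3, -0.3, 0.3]
width: 0.843
```

```bash
python3 wr.py | head -14
python3 - <<'E'
import numpy as np, cv2
d=np.load("wr.npz"); P=d["P"]; img=d["img"]
m=d["ok"]&(P[...,2]>.045)&(P[...,2]<.064)&(P[...,1]<-.12)&(P[...,1]>-.2)&(abs(P[...,0]-.69)<.06)
v,u=np.where(m); print(u.min(),u.max(),v.min(),v.max())
c=img[v.min()-30:v.max()+20,u.min()-30:u.max()+30,::-1]; cv2.imwrite("pics/g2.png",cv2.resize(c,None,fx=4,fy=4,interpolation=cv2.INTER_NEAREST)); print(c.shape)
E
```

```text
[ 0.686  -0.0967  0.1424] yaw_y 0.15 w 0.9255538213309045
wr n 14136 c [690.9 -73.5] size [ 77.3 223.2] ang 1.2 z 0.0545
worm n 300 c [ 686.8 -118.7] size [25.4 11. ] ang 0.4 z 0.0582
y -0.185 [656.1 674.2 713.8 730.8]
y -0.175 [655.4 675.1 713.5 731.7]
y -0.165 [655.6 675.2 713.4 731.1]
y -0.155 [655.1 675.  713.1 730.5]
y -0.145 [654.3 686.1 693.6 693.6 698.6 698.6 713.  731. ]
y -0.135 [653.6 729.7]
y -0.125 [656.9 728.8]
y -0.115 [656.6 728.3]
y -0.105 [656.8 728. ]
y -0.095 [656.9 728.1]
y -0.085 [670.3 713.3]
214 307 219 290
(121, 153, 3)
```

View pics/g2.png

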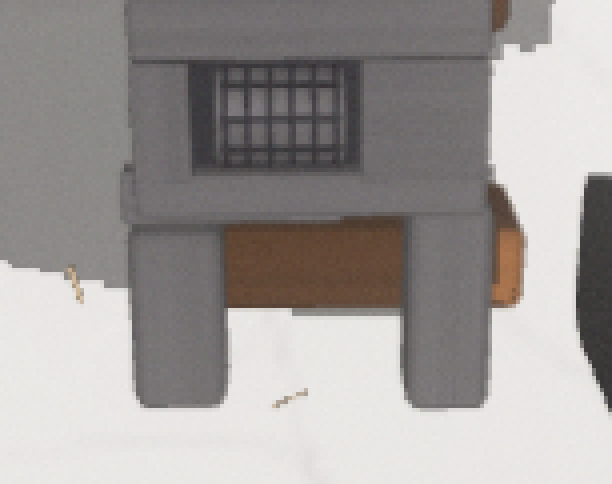

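Run:
```python
import numpy as np
d=np.load("wr.npz"); P=d["P"];z=P[...,2]
for zl in(.05,.0525,.0535):
    m=d["ok"]&(z>zl)&(z<.056)&(abs(P[...,0]-.69)<.05)
    L=[];Rr=[];H=[]
    for v in range(P.shape[0]):
        r=m[v]; 
        if not r.any(): continue
        y=P[v][r][:,1].mean(); x=P[v][r][:,0]
        if -.182<y<-.15:
            a=x[x<.69]; b=x[x>.7]
            if len(a)>5 and len(b)>5: L.append(a.max()); Rr.append(b.min())
        if -.13<y<-.098: H.append(x.max()-x.min())
    print(zl,len(L),"L",np.mean(L)*1e3,"R",np.mean(Rr)*1e3,"gap",(np.mean(Rr)-np.mean(L))*1e3,"head width",np.mean(H)*1e3 if H else 0)
```

```text
0.05 34 L 674.8881255844619 R 713.5818126387725 gap 38.69368705431053 head width 70.71972441468407
0.0525 34 L 674.678346230073 R 713.9272413872164 gap 39.24889515714347 head width 70.71972441468407
0.0535 34 L 674.36222519859 R 714.2434239605146 gap 39.88119876192475 head width 70.65236883134021
```

drive_tool(
  series=[
    [[1,0,-0.027,-0.02,0,0,0],[1,0,-0.027,-0.05,0,0,0],[1,0,-0.027,-0.07,0,0,0],[1,0,-0.027,-0.08,0,0,0],[1,0,-0.027,-0.08,0,0,0],[1,0,-0.027,-0.08,0,0,0],[1,0,-0.027,-0.085,0,0,0],[1,0,-0.027,-0.0857,0,0,0]],
  ],
)

```text
t: 33.0
ee_pos: [0.6875, -0.1235, 0.0588]
ee_rot: [0.001, 0.706, 0.708, 0.001]
force: [-0.5, -0.1, 8.3]
width: -0.005
```

drive_tool(
  series=[
    [[1,0,0.004,0,0,0,0],[1,0,0.007,0,0,0,0],[1,0,0.007,0,0,0,0],[1,0,0.007,0.02,0,0,0],[1,0,0.027,0.0657,0,0,0],[0,0,0.027,0.0857,0,0,0],[0,0,0.027,0.0857,0,0,0],[0,0,0.027,0.0857,0,0,0]],
  ],
)

```text
t: 33.8
ee_pos: [0.6868, -0.0963, 0.1439]
ee_rot: [0.0, 0.706, 0.708, 0.0]
force: [-0.2, -0.6, 0.2]
width: 0.508
```

```bash
cat > gap.py <<'E'
import numpy as np
d=np.load("wr.npz"); P=d["P"];z=P[...,2]
for zl in(.05,.0525,.0535):
    m=d["ok"]&(z>zl)&(z<.056)&(abs(P[...,0]-.69)<.05)
    L=[];Rr=[];H=[]
    for v in range(P.shape[0]):
        r=m[v]; 
        if not r.any(): continue
        y=P[v][r][:,1].mean(); x=P[v][r][:,0]
        if -.182<y<-.15:
            a=x[x<.69]; b=x[x>.7]
            if len(a)>5 and len(b)>5: L.append(a.max()); Rr.append(b.min())
        if -.13<y<-.098: H.append(x.max()-x.min())
    print(zl,len(L),"L",np.mean(L)*1e3,"R",np.mean(Rr)*1e3,"gap",(np.mean(Rr)-np.mean(L))*1e3,"head width",np.mean(H)*1e3 if H else 0)
m=d["ok"]&(z>.05)&(z<.057)&(abs(P[...,0]-.69)<.03); pts=[]
for y in np.arange(-.06,.06,.002):
    x=P[m&(abs(P[...,1]-y)<.001)][:,0]
    if len(x)>5: pts.append((y,(x.min()+x.max())/2))
pts=np.array(pts); k=np.polyfit(pts[:,0],pts[:,1],1); print("axis slope",k[0],"x at y=0",k[1]*1e3,"n",len(pts), pts[[0,-1]])
t=d["ok"]&(z>.0505)&(z<.057)&(abs(P[...,0]-.69)<.05)&(P[...,1]<-.15); print("tip y",np.percentile(P[t][:,1],[0,1]))
E
python3 wr.py | head -3; python3 gap.py
```

```text
[ 0.6863 -0.0964  0.1429] yaw_y 0.17 w 0.593881295033871
wr n 13570 c [690.7 -72.9] size [ 74.5 223.6] ang 0.9 z 0.0545
worm n 263 c [ 686.5 -118.5] size [25.5 10.4] ang 0.3 z 0.0581
0.05 33 L 675.6833987759062 R 713.748686787488 gap 38.06528801158182 head width 69.96491857520442
0.0525 33 L 675.5326103552687 R 713.8797821823522 gap 38.34717182708347 head width 69.96491857520442
0.0535 33 L 675.0868486474019 R 714.2479774191472 gap 39.16112877174538 head width 69.90568583481581
axis slope -0.01773964230965022 x at y=0 690.6072049019718 n 50 [[-0.06        0.69163371]
 [ 0.038       0.69013836]]
tip y [-0.18453499 -0.18350333]
```

The crop shows the head from above with jaws at (180,330) and (447,330) and the worm at (275,115). Correcting for the visible inner walls, the gap is now about 38.3 mm. Next I grip the handle near the head.

drive_tool(
  series=[
    [[0,0.0047,0.025,-0.01,0,0,0.015],[0,0.0047,0.0499,-0.04,0,0,0.015],[0,0.0047,0.0499,-0.08,0,0,0.015],[0,0.0047,0.0499,-0.105,0,0,0.015],[0,0.0047,0.0499,-0.114,0,0,0.015],[0,0.0047,0.0499,-0.114,0,0,0.015],[0.4,0.0047,0.0499,-0.114,0,0,0.015],[0.6,0.0047,0.0499,-0.114,0,0,0.015]],
  ],
)

```text
t: 34.65
ee_pos: [0.6922, -0.0467, 0.0311]
ee_rot: [0.001, 0.701, 0.713, 0.001]
force: [0.5, 0.0, 0.6]
width: 0.687
```

drive_tool(
  series=[
    [[1,0,0,0,0,0,0],[1,0,0,0,0,0,0],[1,0,0,0,0,0,0],[1,0,0,0,0,0,0],[1,0,0,0,0,0,0],[1,0,0,0,0,0,0]],
  ],
  force=100,
)

```text
t: 35.25
ee_pos: [0.6917, -0.0465, 0.0305]
ee_rot: [0.001, 0.701, 0.713, 0.0]
force: [-2.5, 0.6, 7.6]
width: 0.272
```

drive_tool(
  series=[
    [[1,0,0,0.01,0,0,0],[1,0,0,0.03,0,0,0],[1,0,0,0.06,0,0,0],[1,0,0,0.1,0,0,0],[1,0,0,0.12,0,0,0],[1,0,0,0.12,0,0,0],[1,0,0,0.12,0,0,0]],
  ],
)

```text
t: 35.95
ee_pos: [0.691, -0.0464, 0.1487]
ee_rot: [-0.0, 0.701, 0.713, -0.0]
force: [-0.3, -0.0, -5.8]
width: 0.268
```

```bash
cat > held.py <<'E'
from m import *
import sys
f=frame("wrist"); P=cloud(f); ok=f["depth"]>0
s=sensors.read_state();q=s["ee_rot"];t=s["ee_pos"];print(t.round(4),"yaw_y",round(2*np.degrees(np.arctan2(q[2],q[1]))-90,2),"w",s["width"],s["force"].round(1),s["wrist_torque"].round(2))
if len(sys.argv)>1: save(f,sys.argv[1])
# points in tool-centred frame: a = along -x_tool (to jaws), b lateral, h height over TCP
th=np.arctan2(q[2],q[1])*2; xa=-np.array([np.cos(th),np.sin(th)]); ya=np.array([-xa[1],xa[0]])
D=P-t; a=D[...,:2]@xa; b=D[...,:2]@ya; h=D[...,2]
m=ok&(h>.005)&(h<.045)&(abs(b)<.05)&(a>-.13)&(a<.15)
for lo in np.arange(-.12,.145,.012):
    k=m&(a>=lo)&(a<lo+.004)
    if k.sum()<8: continue
    hb=np.percentile(h[k],80); kk=k&(h>hb-.004); x=np.sort(b[kk]); g=np.where(np.diff(x)>.006)[0]
    e=[x[0]]+[v for i in g for v in(x[i],x[i+1])]+[x[-1]]
    print("a",round(lo+.002,3),"h80",round(hb*1e3,1),(np.array(e)*1e3).round(1))
mm=m&(a>.08); 
if mm.any(): print("tip a",np.percentile(a[mm],[99,100]))
E
python3 held.py k1
```

```text
[ 0.6905 -0.0464  0.1478] yaw_y 1.03 w 0.2709433701223484 [-0.7  0.4 -5.9] [ 0.07 -0.02 -0.01]
a -0.094 h80 25.2 [-10.9  13.5]
a -0.082 h80 25.2 [-10.9  13.5]
a -0.07 h80 25.2 [-10.8  13.1]
a -0.058 h80 25.3 [-10.8  13.4]
a -0.046 h80 25.2 [-10.8  12.9]
a -0.034 h80 25.3 [-10.6  13.2]
a -0.022 h80 25.3 [-11.   13.2]
a -0.01 h80 34.5 [-32.1 -10.4  12.6  33.2  41.2  41.2]
a 0.002 h80 35.2 [-12.2 -10.3  12.6  14.7]
a 0.014 h80 24.7 [-11.   13.3]
a 0.026 h80 24.6 [-15.3  17.5]
```

View pics/k1.png

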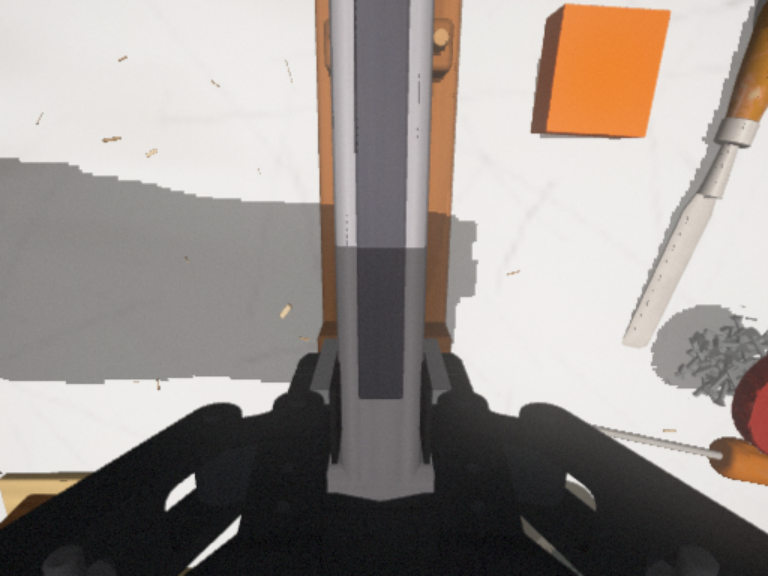

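The picture shows the wrench handle gripped centrally (px 380,400) and level, with the head hidden behind the gripper. I carry it over the nut with the underside at 160 mm.

drive_tool(
  series=[
    [[1,-0.015,-0.014,0,0,0,0.003],[1,-0.04,-0.036,0,0,0,0.003],[1,-0.065,-0.06,0,0,0,0.003],[1,-0.09,-0.083,0,0,0,0.003],[1,-0.115,-0.105,0,0,0,0.003],[1,-0.14,-0.128,0,0,0,0.003],[1,-0.165,-0.15,0,0,0,0.003],[1,-0.19,-0.172,0,0,0,0.003]],
  ],
)

```text
t: 36.8
ee_pos: [0.499, -0.2187, 0.1477]
ee_rot: [-0.001, 0.7, 0.715, -0.001]
force: [0.2, -1.1, -4.6]
width: 0.269
```

drive_tool(
  series=[
    [[1,-0.02,-0.018,0,0,0,0],[1,-0.03,-0.0281,0,0,0,0],[1,-0.03,-0.0281,0,0,0,0],[1,-0.03,-0.0281,0,0,0,0],[1,-0.03,-0.0281,0,0,0,0]],
  ],
)

```text
t: 37.3
ee_pos: [0.4717, -0.2458, 0.149]
ee_rot: [-0.0, 0.699, 0.715, 0.0]
force: [0.5, 0.3, -4.0]
width: 0.271
```

```bash
python3 held.py | head -3
python3 - <<'E'
from m import *
ims=[]
for n in("scene","side"):
    f=frame(n);P=cloud(f);ok=f["depth"]>0
    B=(.4,.56,-.45,-.2)
    comps(P,ok,.083,.096,"plate",300,(.3,.7,-.6,-.2))
    comps(P,ok,.165,.185,"wr",60,B)
    comps(P,ok,.12,.15,"nut",30,B)
    u,v=proj(f,[[.474,-.34,.13]])[0].astype(int)
    ims.append(cv2.resize(f["image"][v-45:v+45,u-60:u+60,::-1],None,fx=4,fy=4,interpolation=cv2.INTER_CUBIC))
    m=ok&(P[...,2]>.165)&(P[...,2]<.19)&(abs(P[...,0]-.474)<.06)
    for y in(-.375,-.365,-.355):
        x=np.sort(P[m&(abs(P[...,1]-y)<.003)][:,0]); print(n,y,(x*1e3).round(0))
cv2.imwrite("pics/l1.png",np.vstack(ims)[:, :])
E
```

```text
[ 0.4717 -0.2459  0.1491] yaw_y 1.26 w 0.26611219652921037 [-0.2 -1.2 -4.8] [0.1  0.02 0.03]
a -0.094 h80 24.3 [-11.4  13. ]
a -0.082 h80 24.3 [-11.4  12.9]
plate n 1865 c [ 474.9 -366. ] size [293.7 137.4] ang 1.4 z 0.0904
wr n 502 c [ 474.8 -321.7] size [ 81.2 130.1] ang 2.5 z 0.1742
scene -0.375 [437. 440. 442. 445. 446. 451. 454. 454. 455. 455. 456. 499. 500. 501.
 502. 506. 509. 509. 511. 511. 512.]
scene -0.365 [437. 444. 446. 447. 448. 451. 455. 456. 458. 458. 494. 495. 497. 501.
 502. 507. 510. 511. 511. 512. 517.]
scene -0.355 [436. 439. 443. 444. 449. 452. 452. 454. 454. 495. 497. 499. 501. 506.
 506. 509. 513. 514.]
plate n 2298 c [ 472.1 -365.8] size [291.5 139.9] ang 2.4 z 0.0919
wr n 667 c [ 471.6 -329.7] size [ 78.3 116.9] ang 5.2 z 0.1761
wr n 138 c [ 477.9 -228.6] size [50.5 46.6] ang 75.4 z 0.1751
nut n 30 c [ 488.  -361.6] size [10.9 32.5] ang 13.2 z 0.1254
side -0.375 [437. 437. 439. 443. 446. 447. 449. 449. 450. 452. 452. 454. 455. 456.
 494. 494. 495. 500. 501. 502. 505. 507. 508. 508. 508. 509. 511.]
side -0.365 [437. 439. 440. 441. 443. 445. 448. 449. 449. 451. 453. 454. 455. 455.
 456. 456. 495. 496. 498. 499. 502. 502. 504. 507. 507. 508. 510. 510.
 511.]
side -0.355 [438. 438. 440. 440. 441. 441. 444. 445. 448. 450. 452. 453. 453. 453.
 455. 456. 456. 495. 497. 497. 500. 500. 501. 501. 506. 506. 506. 508.
 508. 509. 509. 510.]
```

View pics/l1.png

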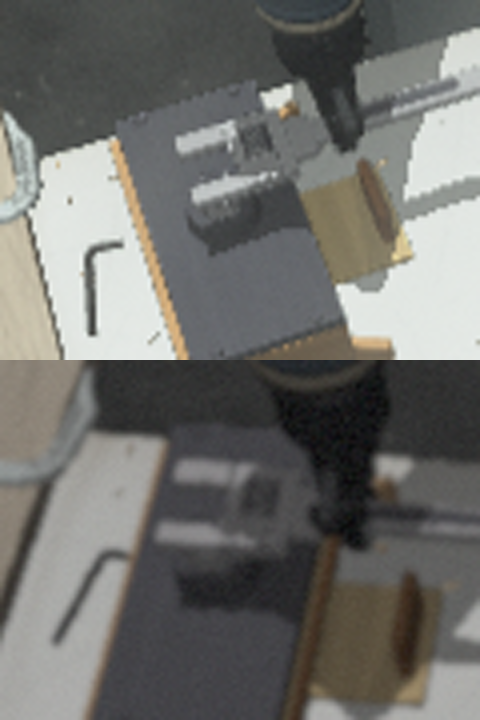

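Both views show the open jaws hovering over the press plate above the nut (scene crop jaws at (200,145) and (220,187)), aligned within about 1 mm. Lowering step by step and watching the force.

drive_tool(
  series=[
    [[1,-0.0012,-0.0006,-0.008,0,0,0],[1,-0.0012,-0.0006,-0.014,0,0,0],[1,-0.0012,-0.0006,-0.018,0,0,0],[1,-0.0012,-0.0006,-0.022,0,0,0],[1,-0.0012,-0.0006,-0.025,0,0,0],[1,-0.0012,-0.0006,-0.027,0,0,0],[1,-0.0012,-0.0006,-0.027,0,0,0]],
  ],
)

```text
t: 38.15
ee_pos: [0.4699, -0.2471, 0.1223]
ee_rot: [-0.0, 0.7, 0.714, -0.0]
force: [-0.7, 0.7, -4.3]
width: 0.275
```

drive_tool(
  series=[
    [[1,0,0,-0.003,0,0,0],[1,0,0,-0.005,0,0,0],[1,0,0,-0.007,0,0,0],[1,0,0,-0.007,0,0,0]],
  ],
)

```text
t: 38.55
ee_pos: [0.4704, -0.2474, 0.1157]
ee_rot: [0.001, 0.7, 0.715, 0.0]
force: [1.9, 1.2, 3.3]
width: 0.268
```

drive_tool(
  series=[
    [[1,0.0005,0,0,0,0,0],[1,0.001,0,0,0,0,0],[1,0.001,0,0,0,0,0],[1,0.001,0,0,0,0,0]],
  ],
)

```text
t: 38.95
ee_pos: [0.471, -0.2473, 0.1156]
ee_rot: [0.0, 0.7, 0.714, -0.0]
force: [-1.0, -0.1, 4.1]
width: 0.273
```

```bash
python3 held.py
```

```text
[ 0.471  -0.2473  0.1156] yaw_y 1.2 w 0.27150021224331217 [-0.8 -0.5  3.7] [-1.07  0.21 -0.13]
a -0.106 h80 19.7 [-11.2  13. ]
a -0.094 h80 20.6 [-11.1  13. ]
a -0.082 h80 21.2 [-11.3  12.8]
a -0.07 h80 21.6 [-11.2  12.8]
a -0.058 h80 22.1 [-11.2  13.1]
a -0.046 h80 22.6 [-11.4  13. ]
a -0.034 h80 23.0 [-11.3  12.9]
a -0.022 h80 23.5 [-11.6  12.7]
a -0.01 h80 33.6 [-39.  -39.  -32.7 -10.9  12.   32.9]
a 0.002 h80 36.2 [-12.9 -10.9  12.   14.2]
a 0.014 h80 24.3 [-11.5  12.7]
a 0.026 h80 24.8 [-15.6  16.9]
```

drive_tool(
  series=[
    [[1,0.001,0,0.005,0,0,0],[1,0.001,0,0.012,0,0,0],[1,0.001,0,0.012,0,0,0],[1,0.001,0,0.012,0,0,0]],
  ],
)

```text
t: 39.4
ee_pos: [0.472, -0.247, 0.1275]
ee_rot: [-0.0, 0.7, 0.715, 0.0]
force: [-0.1, -0.5, -4.0]
width: 0.273
```

```bash
python3 held.py
python3 - <<'E'
import numpy as np,cv2
# re-measure nut from the hi view d1 (yaw 92): hex outline / stud centre
d=np.load("d1.npz");P=d["P"];ok=d["ok"];z=P[...,2]
B=(abs(P[...,0]-.474)<.04)&(abs(P[...,1]+.363)<.04)&ok
for lo,hi in((.141,.147),(.1335,.137),(.128,.1335),(.1275,.137),(.108,.1125)):
    q=P[B&(z>lo)&(z<hi)][:,:2]*1e3
    if len(q)>5:
        c,s,a=cv2.minAreaRect(q.astype(np.float32)); cc,r=cv2.minEnclosingCircle(q.astype(np.float32)); print(lo,hi,len(q),"mid",((q.max(0)+q.min(0))/2).round(1),"ext",(q.max(0)-q.min(0)).round(1),"rect",np.round(c,1),np.round(s,1),round(a,1),"circ",np.round(cc,1),round(r,1))
E
```

```text
[ 0.4719 -0.2469  0.1272] yaw_y 1.21 w 0.2693855606547489 [-0.   0.1 -5.1] [ 0.07  0.03 -0.07]
a -0.094 h80 24.6 [-11.3  13.1]
a -0.082 h80 24.6 [-10.9  13.1]
a -0.07 h80 24.6 [-11.3  13. ]
a -0.058 h80 24.6 [-11.2  13. ]
a -0.046 h80 24.6 [-11.1  13. ]
a -0.034 h80 24.5 [-11.5  12.8]
a -0.022 h80 24.6 [-11.4  12.8]
a -0.01 h80 34.1 [-32.4 -10.8  12.2  33.7  42.4  42.4]
a 0.002 h80 36.4 [-12.7 -10.7  12.3  14.2]
a 0.014 h80 23.9 [-11.3  12.9]
a 0.026 h80 23.9 [-15.6  17.1]
0.141 0.147 309 mid [ 474.2 -363.3] ext [21.2 21.5] rect [ 474.  -363.3] [20.6 21.4] 62.5 circ [ 474.1 -363.2] 11.0
0.1335 0.137 235 mid [ 473.2 -362.3] ext [30.1 30.3] rect [ 473.3 -362.3] [30.1 30. ] 1.8 circ [ 473.8 -362.3] 16.3
0.128 0.1335 328 mid [ 473.4 -362.9] ext [38.  39.5] rect [ 473.5 -363. ] [36.3 40. ] 49.3 circ [ 473.5 -362.9] 20.2
0.1275 0.137 569 mid [ 473.4 -362.9] ext [38.  39.5] rect [ 473.5 -363. ] [36.3 40. ] 49.3 circ [ 473.5 -362.9] 20.2
0.108 0.1125 911 mid [ 473.9 -362. ] ext [60.9 58.7] rect [ 473.8 -361.9] [60.7 58.4] 2.0 circ [ 473.8 -362.8] 30.7
```

Run:
```python
import numpy as np
from scipy.optimize import minimize_scalar
for n in("d1","d2"):
    d=np.load(n+".npz");P=d["P"];ok=d["ok"];z=P[...,2]
    q=P[ok&(abs(P[...,0]-.474)<.03)&(abs(P[...,1]+.363)<.03)&(z>.1275)&(z<.1335)][:,:2]*1e3
    for a in range(0,60,5):
        w=[]
        for k in(0,60,120):
            t=np.radians(a+k); e=q@[np.cos(t),np.sin(t)]; w.append(np.ptp(e))
        print(n,a,np.round(w,1),round(np.mean(w),2))
    img=d["img"]
```

```text
d1 0 [38.  38.6 38.1] 38.22
d1 5 [38.9 39.5 38.8] 39.06
d1 10 [39.6 40.1 39.3] 39.68
d1 15 [40.1 40.4 39.8] 40.1
d1 20 [40.2 40.4 40. ] 40.22
d1 25 [40.1 40.1 39.9] 40.04
d1 30 [39.7 39.5 39.5] 39.56
d1 35 [38.9 38.9 38.7] 38.87
d1 40 [37.9 38.  37.7] 37.9
d1 45 [36.8 37.2 36.5] 36.83
d1 50 [36.4 36.4 36.3] 36.36
d1 55 [37.4 37.3 36.9] 37.19
d2 0 [38.1 38.4 39.8] 38.78
d2 5 [39.  39.4 40.8] 39.73
d2 10 [39.7 40.2 41.4] 40.43
d2 15 [40.2 40.6 41.7] 40.83
d2 20 [40.3 40.8 41.7] 40.91
d2 25 [40.2 40.6 41.4] 40.73
d2 30 [40.  40.1 40.7] 40.26
d2 35 [39.4 39.4 39.8] 39.52
d2 40 [38.5 38.7 38.5] 38.59
d2 45 [37.6 37.8 37.1] 37.5
d2 50 [36.7 37.8 36.2] 36.91
d2 55 [37.2 38.7 37.3] 37.73
```

The nut's flats sit about 11° clockwise of the press axes, so it starts at roughly 0.2 rad. The wrench has to be turned by the same angle before it fits. I lift, rotate about the nut and lower again.

drive_tool(
  series=[
    [[1,0,0,0.012,0,0,0],[1,0.006,0,0.014,0,0,-0.05],[1,0.014,-0.0006,0.014,0,0,-0.12],[1,0.0215,-0.0012,0.014,0,0,-0.195],[1,0.0215,-0.0012,0.014,0,0,-0.195],[1,0.0215,-0.0012,0.004,0,0,-0.195],[1,0.0215,-0.0012,0,0,0,-0.195],[1,0.0215,-0.0012,0,0,0,-0.195]],
  ],
)

```text
t: 40.25
ee_pos: [0.4926, -0.248, 0.1265]
ee_rot: [-0.001, 0.766, 0.643, -0.0]
force: [-0.4, 0.4, -4.4]
width: 0.27
```

drive_tool(
  series=[
    [[1,0,0,-0.004,0,0,0],[1,0,0,-0.008,0,0,0],[1,0,0,-0.012,0,0,0],[1,0,0,-0.012,0,0,0],[1,0,0,-0.012,0,0,0]],
  ],
)

```text
t: 40.75
ee_pos: [0.4935, -0.2483, 0.1154]
ee_rot: [-0.0, 0.766, 0.643, -0.0]
force: [-0.0, -0.5, -4.5]
width: 0.269
```

```bash
python3 held.py
```

```text
[ 0.4935 -0.2484  0.1156] yaw_y -9.97 w 0.2699221801261084 [ 0.9 -0.2 -4.6] [ 0.07 -0.04  0.01]
a -0.094 h80 24.2 [-11.6  12.7]
a -0.082 h80 24.2 [-11.6  12.7]
a -0.07 h80 24.2 [-11.6  12.7]
a -0.058 h80 24.3 [-11.6  12.6]
a -0.046 h80 24.2 [-11.9  12.7]
a -0.034 h80 24.2 [-11.4  12.5]
a -0.022 h80 24.2 [-11.7  12.5]
a -0.01 h80 34.1 [-32.7 -24.4 -17.8 -11.1  11.9  18.6  25.3  33.6]
a 0.002 h80 36.0 [-13.2 -11.1  11.9  13.9]
a 0.014 h80 23.6 [-11.7  12.6]
a 0.026 h80 23.6 [-15.9  16.8]
```

No contact now and the handle is level, so the fit works. Lowering to the collar.

drive_tool(
  series=[
    [[1,0,0,-0.004,0,0,0],[1,0,0,-0.008,0,0,0],[1,0,0,-0.011,0,0,0],[1,0,0,-0.0125,0,0,0],[1,0,0,-0.013,0,0,0],[1,0,0,-0.013,0,0,0]],
  ],
)

```text
t: 41.4
ee_pos: [0.4935, -0.2483, 0.1025]
ee_rot: [0.0, 0.766, 0.643, -0.0]
force: [-1.0, 0.3, -4.7]
width: 0.273
```

drive_tool(
  series=[
    [[1,0.0058,-0.001,0,0,0,-0.05],[1,0.0115,-0.0026,0,0,0,-0.1],[1,0.0171,-0.0043,0,0,0,-0.15],[1,0.0227,-0.0063,0,0,0,-0.2],[1,0.0334,-0.0111,0,0,0,-0.3],[1,0.0437,-0.0169,0,0,0,-0.4],[1,0.0437,-0.0169,0,0,0,-0.4]],
  ],
)

```text
t: 42.1
ee_pos: [0.5376, -0.2656, 0.1023]
ee_rot: [-0.0, 0.879, 0.477, -0.0]
force: [-1.6, 1.2, -3.0]
width: 0.266
```

```bash
python3 held.py | head -1
```

```text
[ 0.5372 -0.2652  0.1023] yaw_y -32.79 w 0.2707608303263328 [-1.1  0.6 -3.3] [ 0.14  0.12 -0.25]
```

drive_tool(
  series=[
    [[1,0.0095,-0.0068,0,0,0,-0.1],[1,0.0184,-0.0146,0,0,0,-0.2],[1,0.0264,-0.0232,0,0,0,-0.3],[1,0.0336,-0.0326,0,0,0,-0.4],[1,0.0398,-0.0426,0,0,0,-0.5],[1,0.0398,-0.0426,0,0,0,-0.5]],
  ],
)

```text
t: 42.75
ee_pos: [0.577, -0.3081, 0.1023]
ee_rot: [-0.0, 0.969, 0.246, 0.0]
force: [-1.1, 1.8, -4.2]
width: 0.273
```

```bash
python3 held.py | head -1
```

```text
[ 0.5768 -0.3077  0.1024] yaw_y -61.32 w 0.27330398710713577 [-0.1  0.7 -4.4] [ 0.3  -0.04 -0.18]
```

drive_tool(
  series=[
    [[1,0.0027,-0.0052,0,0,0,-0.05],[1,0.0051,-0.0106,0,0,0,-0.1],[1,0.0051,-0.0106,0,0,0,-0.1]],
  ],
)

```text
t: 43.1
ee_pos: [0.5818, -0.3181, 0.1025]
ee_rot: [-0.0, 0.98, 0.199, 0.0]
force: [-0.6, 2.0, -3.6]
width: 0.271
```

```bash
python3 held.py | head -1
```

```text
[ 0.5818 -0.3179  0.1025] yaw_y -67.02 w 0.26668588867092524 [-0.2  1.  -4.5] [ 0.21  0.07 -0.09]
```

drive_tool(
  series=[
    [[1,0.0022,-0.0055,0,0,0,-0.05],[1,0.0022,-0.0055,0,0,0,-0.05]],
  ],
)

```text
t: 43.35
ee_pos: [0.584, -0.3237, 0.1025]
ee_rot: [-0.0, 0.985, 0.174, -0.0]
force: [-1.4, 0.9, -4.5]
width: 0.267
```

```bash
python3 held.py | head -1
```

```text
[ 0.584  -0.3235  0.1025] yaw_y -69.94 w 0.267750068297407 [-1.2  1.3 -3.5] [ 0.27  0.25 -0.09]
```

drive_tool(
  series=[
    [[1,0.0019,-0.0056,0,0,0,-0.05],[1,0.0019,-0.0056,0,0,0,-0.05],[1,0.0019,-0.0056,0,0,0,-0.05]],
  ],
)

```text
t: 43.7
ee_pos: [0.5859, -0.3292, 0.1024]
ee_rot: [-0.0, 0.989, 0.149, -0.0]
force: [-2.5, 0.8, -5.2]
width: 0.273
```

```bash
python3 held.py | head -1
```

```text
[ 0.5859 -0.3292  0.1025] yaw_y -72.85 w 0.27195886372951084 [-2.2  0.4 -3.8] [ 0.22  0.43 -0.07]
```

drive_tool(
  series=[
    [[1,0.0016,-0.0057,0,0,0,-0.05],[1,0.0016,-0.0057,0,0,0,-0.05],[1,0.0016,-0.0057,0,0,0,-0.05]],
  ],
)

```text
t: 44.05
ee_pos: [0.5876, -0.335, 0.1024]
ee_rot: [-0.0, 0.992, 0.124, -0.0]
force: [-2.5, 1.4, -3.8]
width: 0.268
```

```bash
python3 held.py | head -1
```

```text
[ 0.5876 -0.335   0.1024] yaw_y -75.75 w 0.2729542582095727 [-3.7  1.4 -3.7] [ 0.3   0.6  -0.07]
```

drive_tool(
  series=[
    [[1,0.0005,-0.0057,0,0,0,-0.05],[1,0.0005,-0.0057,0,0,0,-0.05],[1,0.0005,-0.0057,0,0,0,-0.05]],
  ],
)

```text
t: 44.4
ee_pos: [0.5882, -0.3409, 0.1025]
ee_rot: [0.0, 0.995, 0.099, -0.0]
force: [-2.0, 0.0, -4.0]
width: 0.275
```

```bash
python3 held.py m1
```

```text
[ 0.5882 -0.3409  0.1025] yaw_y -78.63 w 0.2700828427536027 [-2.7  0.1 -4.4] [0.07 0.42 0.09]
a -0.094 h80 24.0 [-12.7  11.8]
a -0.082 h80 24.0 [-12.6  11.8]
a -0.07 h80 24.1 [-12.6  11.8]
a -0.058 h80 24.2 [-12.5  11.7]
a -0.046 h80 24.1 [-12.8  11.7]
a -0.034 h80 24.2 [-12.8  11.6]
a -0.022 h80 24.2 [-12.7  11.5]
a -0.01 h80 34.2 [-33.6 -12.   10.9  35.6]
a 0.002 h80 36.1 [-14.1 -12.   10.9  12.9]
a 0.014 h80 23.8 [-12.7  11.5]
a 0.026 h80 23.8 [-16.9  15.8]
```

Run:
```python
from m import *
ims=[]
for n in("scene","side"):
    f=frame(n)
    u,v=proj(f,[[.51,-.34,.13]])[0].astype(int)
    ims.append(cv2.resize(f["image"][v-35:v+35,u-60:u+60,::-1],None,fx=4,fy=4,interpolation=cv2.INTER_CUBIC))
cv2.imwrite("pics/m2.png",np.vstack(ims))
```

```text
(no output)
```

View pics/m2.png

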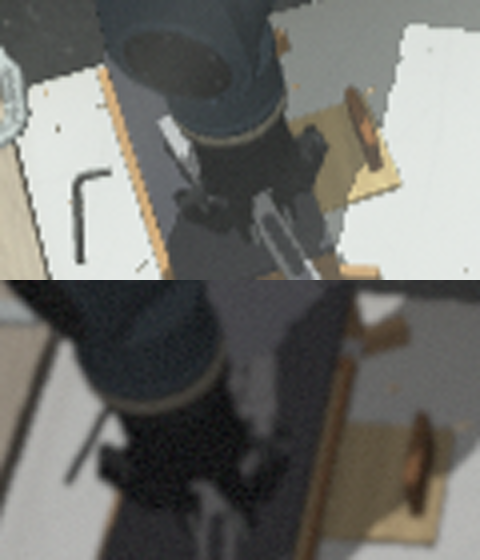

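The scene camera is blocked by the gripper, with only the handle visible at (280,230), so torque has to tell. I continue in small steps until the stop resists.

drive_tool(
  series=[
    [[1,0.0008,-0.0057,0,0,0,-0.05],[1,0.0008,-0.0057,0,0,0,-0.05],[1,0.0008,-0.0057,0,0,0,-0.05]],
  ],
)

```text
t: 44.85
ee_pos: [0.5894, -0.3467, 0.1026]
ee_rot: [0.0, 0.997, 0.074, 0.0]
force: [0.8, -0.5, -4.2]
width: 0.267
```

```bash
python3 held.py |head -1
```

```text
[ 0.5893 -0.3467  0.1027] yaw_y -81.5 w 0.2705220685178683 [ 1.  -1.5 -4.8] [-0.23 -0.18  0.27]
```

drive_tool(
  series=[
    [[1,0.0006,-0.0058,0,0,0,-0.05],[1,0.0006,-0.0058,0,0,0,-0.05],[1,0.0006,-0.0058,0,0,0,-0.05]],
  ],
)

```text
t: 45.2
ee_pos: [0.5899, -0.3525, 0.1026]
ee_rot: [0.0, 0.999, 0.049, 0.0]
force: [1.3, -3.3, -3.9]
width: 0.27
```

```bash
python3 held.py
```

```text
[ 0.5899 -0.3525  0.1026] yaw_y -84.36 w 0.2724140450678013 [ 1.6 -2.9 -4.2] [-0.49 -0.44  0.4 ]
a -0.094 h80 24.2 [-13.   11.1]
a -0.082 h80 24.2 [-13.   11.5]
a -0.07 h80 24.3 [-12.9  11.3]
a -0.058 h80 24.2 [-12.9  11.3]
a -0.046 h80 24.2 [-12.9  11.7]
a -0.034 h80 24.2 [-12.8  11.5]
a -0.022 h80 24.3 [-12.7  11.5]
a -0.01 h80 33.9 [-33.8 -24.9 -18.9 -12.   10.8  17.6  28.2  38.5]
a 0.002 h80 36.3 [-14.  -12.1  10.9  12.9]
a 0.014 h80 23.8 [-12.7  11.5]
a 0.026 h80 23.8 [-16.9  15.8]
```

drive_tool(
  series=[
    [[1,0.0004,-0.0069,0,0,0,-0.05],[1,0.0004,-0.0069,0,0,0,-0.05],[1,0.0004,-0.0069,0,0,0,-0.05]],
  ],
)

```text
t: 45.55
ee_pos: [0.59, -0.3592, 0.1025]
ee_rot: [0.0, 1.0, 0.024, -0.0]
force: [0.5, -0.8, -3.9]
width: 0.271
```

Run:
```python
from h import *
s=sensors.read_state();t=s["ee_pos"];F=s["force"];M=s["wrist_torque"]
r=t[:2]-np.array([.4737,-.3644]);print(t,F.round(2),M.round(2),"rxF",r[0]*F[1]-r[1]*F[0],"total",r[0]*F[1]-r[1]*F[0]+M[2])
f=frame("wrist");save(f,"n1")
```

```text
[ 0.59001081 -0.3591889   0.10248244] [ 0.5  -0.76 -3.86] [-0.19  0.04  0.  ] rxF -0.09069532795050671 total -0.08703772869792097
```

View pics/n1.png

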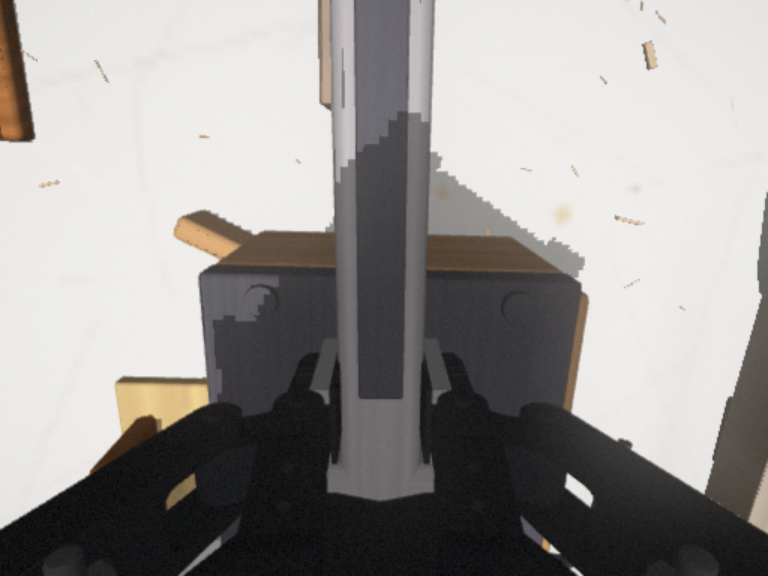

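The image shows the handle held over the press plate with the nut hidden behind the gripper. There's no stop torque after 1.35 rad, so something is off. I'll lift off straight up and look at the nut directly.

drive_tool(
  series=[
    [[1,0,0,0.01,0,0,0],[1,0,0,0.025,0,0,0],[1,0,0,0.045,0,0,0],[1,0,0,0.07,0,0,0],[1,0,0,0.09,0,0,0],[1,-0.03,0.01,0.1,0,0,0],[1,-0.06,0.02,0.1,0,0,0],[1,-0.1,0.04,0.1,0,0,0]],
  ],
)

```text
t: 46.4
ee_pos: [0.4897, -0.3194, 0.203]
ee_rot: [0.0, 1.0, 0.024, 0.001]
force: [-0.3, 0.2, -2.6]
width: 0.27
```

drive_tool(
  series=[
    [[1,-0.03,0.01,0,0,0,0],[1,-0.07,0.03,0,0,0,0],[1,-0.09,0.035,0,0,0,0],[1,-0.09,0.035,0,0,0,0],[1,-0.09,0.035,0,0,0,0],[1,-0.09,0.035,0,0,0,0]],
  ],
)

```text
t: 47.0
ee_pos: [0.4008, -0.2846, 0.2029]
ee_rot: [0.0, 1.0, 0.024, 0.0]
force: [0.0, -0.6, -3.8]
width: 0.269
```

```bash
cat > nut.py <<'E'
from m import *
import sys
f=frame("wrist");P=cloud(f);ok=f["depth"]>0;z=P[...,2]
print(sensors.read_state()["ee_pos"],proj(f,[[.4737,-.3644,.132]]))
if len(sys.argv)>1: save(f,sys.argv[1])
B=ok&(abs(P[...,0]-.474)<.032)&(abs(P[...,1]+.3635)<.032)
q=P[B&(z>.141)&(z<.148)][:,:2]*1e3; 
if len(q): print("stud",cv2.minEnclosingCircle(q.astype(np.float32)))
for lo,hi in((.127,.1335),):
    q=P[B&(z>lo)&(z<hi)][:,:2]*1e3; print(len(q))
    W=[]
    for a in np.arange(0,60,2.5):
        W.append(np.mean([np.ptp(q@[np.cos(t),np.sin(t)]) for t in np.radians([a,a+60,a+120])]))
    print(np.round(W,1),"min at",2.5*np.argmin(W))
E
python3 nut.py o1
```

```text
[ 0.40082455 -0.28457034  0.20262171] [[379.2940364  100.83872194]]
stud ((474.4921569824219, -363.7897033691406), 11.08708667755127)
891
[37.9 38.4 38.9 39.4 39.8 40.1 40.4 40.6 40.7 40.8 40.7 40.6 40.4 40.2
 39.8 39.5 39.  38.5 38.  37.4 36.8 36.3 36.7 37.3] min at 52.5
```

View pics/o1.png

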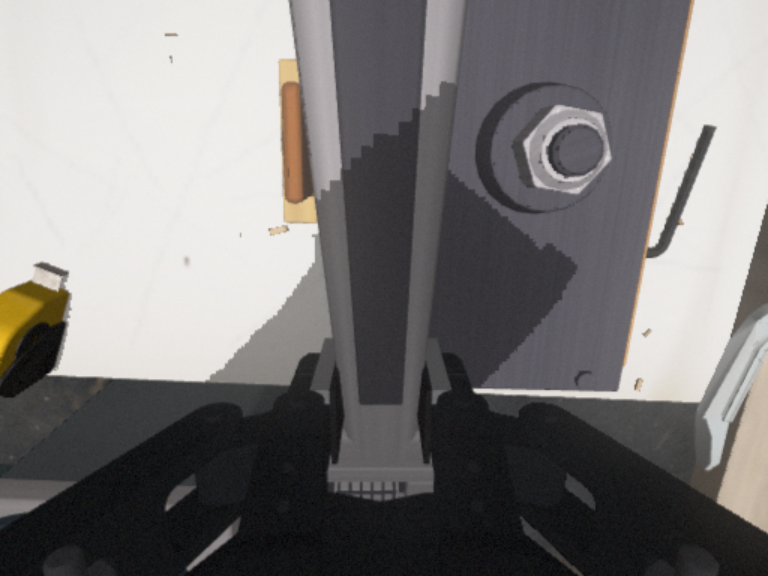

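The nut now reads 52.5° mod 60, with its view at (575,150). Before turning it read 50°. A full turn to the 1.2 rad stop predicts 52.45°, so the nut is at its stop and the worm probably yielded there. I take the wrench back to the rest and check the jaw gap.

drive_tool(
  series=[
    [[1,0.03,0.02,0,0,0,0.14],[1,0.06,0.045,0,0,0,0.28],[1,0.095,0.07,0,0,0,0.42],[1,0.13,0.1,0,0,0,0.56],[1,0.165,0.13,0,0,0,0.7],[1,0.2,0.16,0,0,0,0.84],[1,0.235,0.19,0,0,0,0.98],[1,0.26,0.21,0,0,0,1.12]],
  ],
)

```text
t: 47.85
ee_pos: [0.6622, -0.0716, 0.2014]
ee_rot: [-0.0, 0.832, 0.554, -0.0]
force: [0.2, -0.9, -3.8]
width: 0.271
```

drive_tool(
  series=[
    [[1,0.01,0.01,0,0,0,0.14],[1,0.02,0.02,0,0,0,0.28],[1,0.03,0.028,0,0,0,0.421],[1,0.0303,0.0281,0,0,0,0.421],[1,0.0303,0.0281,-0.03,0,0,0.421],[1,0.0303,0.0281,-0.06,0,0,0.421],[1,0.0303,0.0281,-0.09,0,0,0.421],[1,0.0303,0.0281,-0.09,0,0,0.421]],
  ],
)

```text
t: 48.65
ee_pos: [0.6878, -0.0463, 0.1079]
ee_rot: [-0.003, 0.702, 0.712, -0.002]
force: [-1.1, -0.8, -5.2]
width: 0.269
```

```bash
python3 held.py
python3 - <<'E'
from m import *
f=frame("wrist");P=cloud(f);ok=f["depth"]>0
comps(P,ok,.035,.06,"pegs",30,(.64,.74,.03,.15))
E
```

```text
[ 0.689  -0.0463  0.1108] yaw_y 0.85 w 0.27440240942407035 [ 0.2 -0.9 -4. ] [ 0.09 -0.07 -0.02]
a -0.046 h80 44.7 [-12.7  12. ]
a -0.034 h80 39.1 [-12.5  11.6]
a -0.022 h80 32.1 [-12.6  11.4]
a -0.01 h80 33.0 [-33.1 -11.7  11.1  32.2  38.3  38.3]
a 0.002 h80 34.0 [-13.8 -11.8  11.1  13.2]
a 0.014 h80 10.4 [-12.5  11.5]
pegs n 135 c [722.8  73.1] size [ 5.  20.7] ang 0.2 z 0.0385
```

The wrench has pitched about 30° in the grip with its head drooping. I measure the angle so I can level it by tilting the tool before laying it down.

```bash
cat > pitch.py <<'E'
from m import *
import sys
f=frame("wrist"); P=cloud(f); ok=f["depth"]>0
s=sensors.read_state();q=s["ee_rot"];t=s["ee_pos"];print(t.round(4),q.round(3),s["width"].round(3),s["force"].round(1))
if len(sys.argv)>1: save(f,sys.argv[1])
D=P-t; a=-D[...,1]; b=D[...,0]+.018*D[...,1]; h=D[...,2]
k=ok&(abs(b)<.006)&(a<-.02)&(a>-.1)&(h>.0)
A=[];H=[]
for lo in np.arange(-.1,-.02,.005):
    kk=k&(a>lo)&(a<lo+.005)
    if kk.sum()>5: A.append(lo+.0025);H.append(np.median(h[kk]))
print(np.c_[A,H].round(4).tolist()); c=np.polyfit(A,H,1); print("slope deg",np.degrees(np.arctan(c[0])),"h at a=0",c[1])
E
python3 pitch.py p1
```

```text
Traceback (most recent call last):
  File "pitch.py", line 4, in <module>
    s=sensors.read_state();q=s["ee_rot"];t=s["ee_pos"];print(t.round(4),q.round(3),s["width"].round(3),s["force"].round(1))
                                                                                   ^^^^^^^^^^^^^^^^
AttributeError: 'float' object has no attribute 'round'
```

```bash
sed -i 's/s\["width"\].round(3)/s["width"]/' pitch.py; python3 pitch.py p1
```

```text
[ 0.6914 -0.0464  0.1145] [0.001 0.701 0.713 0.001] 0.268602947501134 [ 0.4 -0.5 -4.6]
[[-0.0875, 0.0723], [-0.0825, 0.0696], [-0.0775, 0.0666], [-0.0725, 0.0637], [-0.0675, 0.0608], [-0.0625, 0.0579], [-0.0575, 0.055], [-0.0525, 0.0522], [-0.0475, 0.0492], [-0.0425, 0.0463], [-0.0375, 0.0433], [-0.0325, 0.0405], [-0.0275, 0.0376], [-0.0225, 0.0346]]
slope deg -30.16686210262852 h at a=0 0.021576578636369022
```

View pics/p1.png

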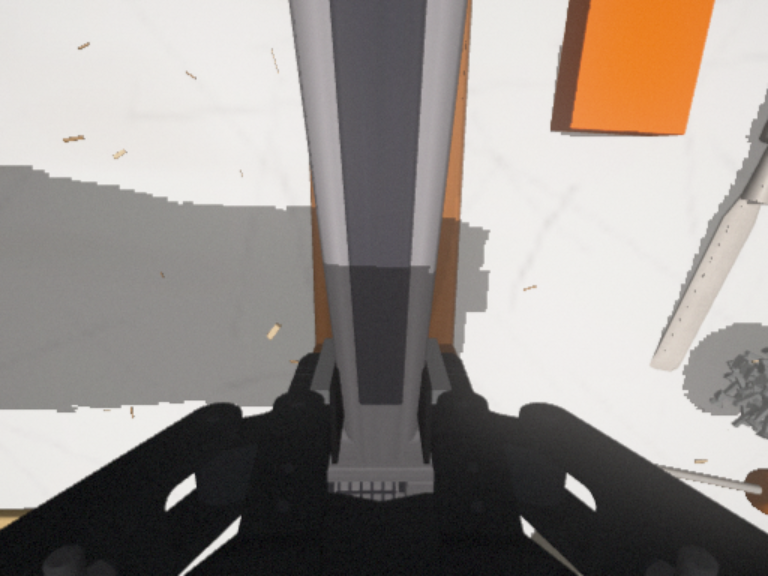

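The picture confirms the handle rising toward the camera (top edge 290–470 px wide), a 30.2° droop. I tilt the tool by the same angle to level the wrench.

drive_tool(
  series=[
    [[1,0,0,0.02,-0.1,0,0],[1,0,-0.003,0.02,-0.22,0,0],[1,0,-0.006,0.02,-0.34,0,0],[1,0,-0.008,0.02,-0.46,0,0],[1,0,-0.0088,0.02,-0.527,0,0],[1,0,-0.0088,0.02,-0.527,0,0],[1,0,-0.0088,0.0,-0.527,0,0],[1,0,-0.0088,0.0,-0.527,0,0]],
  ],
)

```text
t: 49.65
ee_pos: [0.69, -0.0553, 0.1116]
ee_rot: [0.181, 0.677, 0.688, -0.185]
force: [-0.6, 0.3, -5.7]
width: 0.269
```

```bash
python3 pitch.py
python3 - <<'E'
from m import *
for n in("scene","side"):
    f=frame(n);P=cloud(f);ok=f["depth"]>0&1
    m=(P[...,2]>.1)&(P[...,2]<.17)&(abs(P[...,0]-.69)<.05)&(P[...,1]<.15)&(P[...,1]>-.22)
    for y in np.arange(-.21,.15,.03):
        k=m&(abs(P[...,1]-y)<.004)
        if k.sum()>3: print(n,round(y,2),"x",(np.percentile(P[k][:,0],[0,100])*1e3).round(0),"z",(np.percentile(P[k][:,2],[20,50,80])*1e3).round(0))
E
```

```text
[ 0.6902 -0.0555  0.1128] [ 0.182  0.677  0.688 -0.185] 0.2700947950904664 [-0.7 -0.2 -4. ]
[[-0.0975, 0.0182], [-0.0925, 0.0183], [-0.0875, 0.0183], [-0.0825, 0.0182], [-0.0775, 0.0182], [-0.0725, 0.0181], [-0.0675, 0.0181], [-0.0625, 0.0181], [-0.0575, 0.019], [-0.0525, 0.0648], [-0.0475, 0.0579], [-0.0425, 0.018], [-0.0375, 0.018], [-0.0325, 0.018], [-0.0275, 0.018], [-0.0225, 0.0179]]
slope deg 5.458131886040031 h at a=0 0.029314770720616817
scene -0.18 x [653. 731.] z [128. 133. 137.]
scene -0.15 x [652. 730.] z [126. 132. 136.]
scene -0.12 x [657. 728.] z [130. 133. 136.]
scene -0.09 x [672. 712.] z [129. 132. 135.]
scene -0.06 x [667. 710.] z [126. 130. 134.]
scene -0.03 x [649. 733.] z [143. 155. 162.]
scene 0.03 x [686. 700.] z [127. 132. 134.]
scene 0.06 x [676. 701.] z [130. 133. 136.]
scene 0.09 x [678. 701.] z [129. 132. 135.]
side -0.18 x [653. 729.] z [132. 135. 136.]
side -0.15 x [653. 729.] z [132. 135. 137.]
side -0.12 x [654. 726.] z [132. 136. 138.]
side -0.09 x [669. 711.] z [132. 134. 136.]
side -0.06 x [663. 711.] z [129. 133. 135.]
side -0.03 x [648. 731.] z [157. 161. 165.]
side 0.0 x [691. 700.] z [128. 132. 135.]
side 0.03 x [676. 699.] z [132. 134. 137.]
side 0.06 x [673. 699.] z [132. 134. 137.]
side 0.09 x [676. 699.] z [132. 134. 136.]
```

drive_tool(
  series=[
    [[1,0,0,-0.025,0,0,0],[1,0,0,-0.05,0,0,0],[1,0,0,-0.065,0,0,0],[1,0,0,-0.073,0,0,0],[1,0,0,-0.076,0,0,0],[1,0,0,-0.076,0,0,0],[1,0,0,-0.076,0,0,0]],
  ],
)

```text
t: 50.5
ee_pos: [0.6911, -0.055, 0.0377]
ee_rot: [0.183, 0.677, 0.688, -0.185]
force: [0.3, 0.7, -3.7]
width: 0.272
```

```bash
python3 pitch.py
```

```text
[ 0.691  -0.055   0.0376] [ 0.183  0.677  0.688 -0.185] 0.27045191888053577 [ 0.2 -0.1 -3.7]
[[-0.0975, 0.0193], [-0.0925, 0.0193], [-0.0875, 0.0193], [-0.0825, 0.0193], [-0.0775, 0.0192], [-0.0725, 0.0192], [-0.0675, 0.0192], [-0.0625, 0.0192], [-0.0575, 0.0197], [-0.0525, 0.0662], [-0.0475, 0.059], [-0.0425, 0.0192], [-0.0375, 0.0192], [-0.0325, 0.0192], [-0.0275, 0.0192], [-0.0225, 0.0192]]
slope deg 5.657186174678799 h at a=0 0.030620480733646434
```

drive_tool(
  series=[
    [[1,0,0,-0.001,0,0,0],[1,0,0,-0.002,0,0,0],[1,0,0,-0.003,0,0,0],[1,0,0,-0.0035,0,0,0],[1,0,0,-0.0035,0,0,0]],
  ],
)

```text
t: 51.05
ee_pos: [0.6909, -0.055, 0.0354]
ee_rot: [0.184, 0.677, 0.688, -0.185]
force: [-11.0, 6.6, 21.2]
width: 0.266
```

drive_tool(
  series=[
    [[0.6,0,0,0,0,0,0],[0.5,0,0,0,0,0,0],[0.4,0,0,0,0,0,0],[0.4,0,0,0,0,0,0],[0.2,0,0.02,0.035,0,0,0],[0,0,0.035,0.07,0,0,0],[0,0,0.035,0.09,0.1,0,0],[0,0,0.035,0.11,0.2,0,0]],
  ],
)

```text
t: 51.85
ee_pos: [0.6908, -0.0184, 0.144]
ee_rot: [0.113, 0.691, 0.705, -0.114]
force: [0.7, 0.5, -0.1]
width: 0.996
```

drive_tool(
  series=[
    [[0,0,-0.04,0,0.14,0,0],[0,0,-0.06,0,0.28,0,0],[0,0,-0.075,0,0.327,0,0],[0,0,-0.075,0,0.327,0,0],[0,0,-0.075,0,0.327,0,0],[0,0,-0.075,0,0.327,0,0]],
  ],
)

```text
t: 52.45
ee_pos: [0.6904, -0.094, 0.1428]
ee_rot: [0.0, 0.701, 0.714, -0.0]
force: [-0.0, 0.5, 0.9]
width: 0.998
```

```bash
python3 wr.py q1; python3 gap.py
```

```text
[ 0.6904 -0.0937  0.1428] yaw_y 1.07 w 1.0048896163984713
wr n 14200 c [690.2 -72.9] size [ 78.2 227.2] ang 1.5 z 0.0545
worm n 245 c [ 686.7 -120.2] size [24.7 12. ] ang 1.3 z 0.0583
y -0.185 [655.1 674.  714.  731.2]
y -0.175 [655.2 674.2 713.7 731.7]
y -0.165 [654.5 674.1 713.6 731.1]
y -0.155 [654.7 674.  713.5 731.5]
y -0.145 [653.  698.2 713.1 730.8]
y -0.135 [653.1 728.3]
y -0.125 [657.1 728.7]
y -0.115 [657.3 728.7]
y -0.105 [656.6 728.4]
y -0.095 [657.  727.5]
y -0.085 [670.8 714.2]
y -0.075 [670.  713.7]
y -0.065 [679.3 704.1]
y -0.055 [679.2 703.7]
y -0.045 [679.2 703.3]
y -0.035 [679.1 703.8]
y -0.025 [679.1 703.4]
y -0.015 [679.1 703. ]
y -0.005 [678.2 702.6]
y 0.005 [678.2 703.1]
y 0.015 [678.2 702.7]
y 0.025 [678.1 702.4]
y 0.035 [678.  701.9]
0.05 33 L 674.0450799284877 R 713.8601871643474 gap 39.81510723585979 head width 70.85211685085339
0.0525 33 L 673.8951240378826 R 714.0720195884476 gap 40.176895550564915 head width 70.85211685085339
0.0535 33 L 673.4602211083311 R 714.5001455001483 gap 41.03992439181714 head width 70.70413228359921
axis slope -0.017915923651646983 x at y=0 690.5796707781657 n 51 [[-0.06        0.69154326]
 [ 0.04        0.68988223]]
tip y [-0.18591196 -0.18494102]
```

View pics/q1.png

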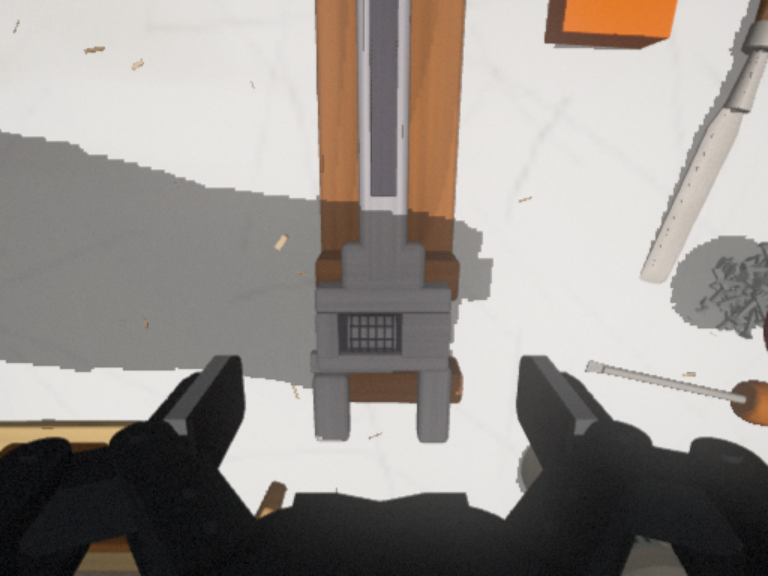

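The image shows the wrench lying on its rest, with the head at (385,330) and the tip within 1.5 mm of where it was. The gap has grown about 1.8 mm because the jaw yielded at the stop. I set it back to a good fit with a 15 mm stroke.

drive_tool(
  series=[
    [[1,-0.0035,-0.033,-0.02,0,0,0],[1,-0.0035,-0.033,-0.05,0,0,0],[1,-0.0035,-0.033,-0.07,0,0,0],[1,-0.0035,-0.033,-0.0788,0,0,0],[1,-0.0035,-0.033,-0.0788,0,0,0],[1,-0.0035,-0.033,-0.0788,0,0,0],[1,-0.0035,-0.033,-0.0838,0,0,0],[1,-0.0035,-0.033,-0.0845,0,0,0]],
  ],
)

```text
t: 53.3
ee_pos: [0.6874, -0.1279, 0.059]
ee_rot: [0.001, 0.701, 0.713, 0.0]
force: [2.6, -0.1, 5.9]
width: -0.001
```

drive_tool(
  series=[
    [[1,0,0.005,0,0,0,0],[1,0,0.01,0,0,0,0],[1,0,0.015,0,0,0,0],[1,0,0.015,0.02,0,0,0],[1,0,0.03,0.0657,0,0,0],[0,0,0.03,0.0857,0,0,0],[0,0,0.03,0.0857,0,0,0],[0,0,0.03,0.0857,0,0,0]],
  ],
)

```text
t: 54.1
ee_pos: [0.6869, -0.0975, 0.144]
ee_rot: [-0.0, 0.701, 0.713, 0.0]
force: [-0.2, 0.1, -0.2]
width: 0.507
```

```bash
python3 wr.py | head -8; python3 gap.py
```

```text
[ 0.6864 -0.0976  0.1432] yaw_y 0.99 w 0.5905175376210409
wr n 13591 c [690.  -74.8] size [ 75.4 224. ] ang 1.7 z 0.0545
worm n 294 c [ 686.8 -120.2] size [11.6 25.6] ang 89.9 z 0.0582
y -0.185 [655.7 675.6 713.9 730.9]
y -0.175 [655.8 675.5 713.7 728.8]
y -0.165 [656.2 674.8 713.8 726.5]
y -0.155 [655.2 674.8 713.4 724.2]
y -0.145 [654.3 698.9 713.1 723.7]
0.05 34 L 674.953133256393 R 713.817419835514 gap 38.864286579120886 head width 70.36331779856499
0.0525 34 L 674.6929442998882 R 714.0217912796586 gap 39.32884697977046 head width 70.24154020102287
0.0535 34 L 674.4271059481907 R 714.4945674400528 gap 40.06746149186202 head width 70.18038596102829
axis slope -0.01984810839613282 x at y=0 690.6483655337114 n 49 [[-0.06        0.69189707]
 [ 0.036       0.68997127]]
tip y [-0.18611388 -0.18523633]
```

Gap is now about 39 mm, still a fit. To settle the nut question I look into the press mouth at the platen with the camera tilted.

drive_tool(
  series=[
    [[0.8,-0.03,-0.01,0.05,0,0,0],[0.8,-0.07,-0.03,0.07,-0.14,0,0],[0.8,-0.11,-0.05,0.07,-0.28,0,0],[0.8,-0.15,-0.07,0.07,-0.42,0,0],[0.8,-0.19,-0.085,0.07,-0.56,0,0],[0.8,-0.216,-0.092,0.05,-0.7,0,0],[0.8,-0.216,-0.092,0.03,-0.84,0,0],[0.8,-0.216,-0.092,0.01,-0.85,0,0]],
  ],
)

```text
t: 54.95
ee_pos: [0.4684, -0.1891, 0.1514]
ee_rot: [0.29, 0.636, 0.65, -0.297]
force: [0.3, 0.8, 0.2]
width: 0.198
```

drive_tool(
  series=[
    [[0.8,0,0,0,0,0,0],[0.8,0,0,0,0,0,0],[0.8,0,0,0,0,0,0]],
  ],
)

```text
t: 55.25
ee_pos: [0.4714, -0.1904, 0.1552]
ee_rot: [0.289, 0.639, 0.649, -0.293]
force: [-0.3, 0.0, 1.2]
width: 0.199
```

Run:
```python
from m import *
f=frame("wrist");P=cloud(f);ok=f["depth"]>0
print(sensors.read_state()["ee_pos"],f["eye"],f["rotation"][:,2]); save(f,"r1")
c=(P[...,0]>.4)&(P[...,0]<.54)&(P[...,1]<-.27)&(P[...,1]>-.45)&ok&(P[...,2]<.1)
v,u=np.where(c);
for uu in(np.unique(u)[len(np.unique(u))//4],np.unique(u)[3*len(np.unique(u))//4]):
    col=P[:,uu][c[:,uu]]; print(uu,[(int(y*1e3),int(z*1e3)) for _,y,z in col][::1])
```

```text
[ 0.47147771 -0.19039693  0.15531586] [ 0.47081362 -0.03624758  0.19594151] [ 0.00459208 -0.90399933 -0.42750921]
213 [(-301, 10), (-302, 11), (-302, 12), (-301, 14), (-301, 15), (-302, 16), (-302, 17), (-303, 18), (-305, 18), (-305, 19), (-307, 19), (-325, 8), (-327, 8), (-329, 8), (-331, 8), (-335, 7), (-335, 8), (-338, 8), (-339, 9), (-339, 10), (-339, 11), (-338, 13), (-341, 13), (-340, 15), (-339, 17), (-339, 18), (-340, 18), (-340, 20), (-310, 38), (-310, 40), (-309, 42), (-310, 42), (-310, 43), (-309, 45), (-310, 46), (-309, 47), (-310, 48), (-310, 49), (-311, 50), (-313, 49), (-315, 50), (-320, 49), (-323, 49), (-324, 50), (-326, 50), (-331, 49), (-331, 50), (-334, 49), (-336, 50), (-340, 49), (-341, 50), (-345, 49), (-347, 50), (-349, 50), (-297, 75), (-296, 77), (-297, 77), (-295, 79), (-296, 80), (-295, 81), (-297, 81), (-297, 82), (-297, 83), (-296, 84), (-296, 86), (-296, 86), (-297, 87), (-297, 88), (-299, 88), (-300, 89), (-304, 88), (-305, 89), (-309, 88), (-311, 89), (-313, 89), (-317, 88), (-319, 88), (-321, 89), (-324, 89), (-328, 88), (-330, 88), (-333, 88), (-337
[... 719 characters left out ...]
50), (-319, 50), (-321, 50), (-325, 49), (-329, 48), (-329, 49), (-330, 50), (-334, 49), (-336, 50), (-339, 49), (-342, 49), (-345, 49), (-346, 49), (-294, 75), (-295, 76), (-295, 77), (-294, 78), (-295, 79), (-295, 80), (-295, 81), (-295, 82), (-294, 83), (-294, 84), (-295, 85), (-294, 86), (-295, 87), (-296, 87), (-296, 88), (-299, 88), (-301, 88), (-303, 88), (-305, 89), (-308, 88), (-311, 88), (-314, 88), (-316, 88), (-319, 88), (-321, 89), (-324, 89), (-328, 88), (-330, 89), (-333, 88), (-336, 88), (-340, 88), (-343, 88), (-345, 89), (-349, 88), (-353, 88), (-356, 88), (-359, 89), (-363, 88), (-366, 88), (-370, 88), (-374, 88), (-377, 89), (-380, 89), (-386, 88), (-391, 88), (-394, 88)]
```

View pics/r1.png

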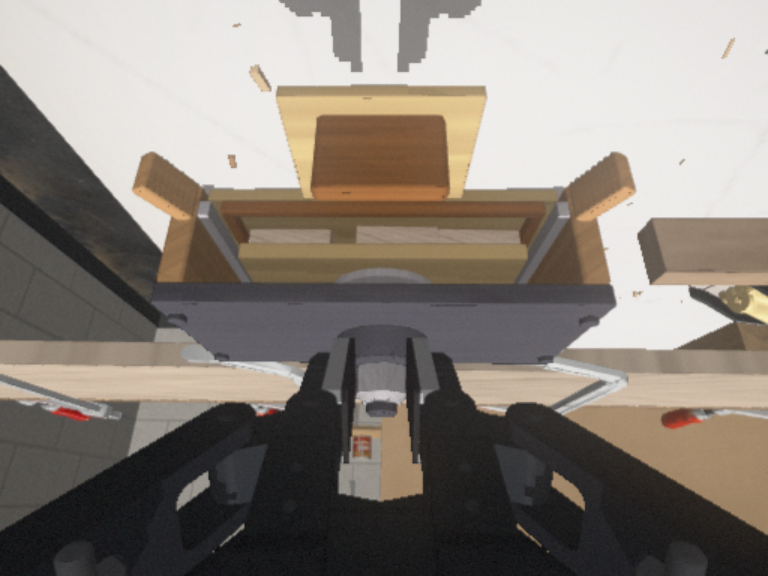

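The view into the mouth shows the platen edge at (380,250), measured at z about 38–39 mm. It started at 47 mm and its lowest position is 39 mm, so the nut is fully at its stop with the blocks beneath. Next I take the jaw a little tighter, to mid-fit.

drive_tool(
  series=[
    [[1,0,0,0.05,0.14,0,0],[1,0.03,0.01,0.06,0.28,0,0],[1,0.07,0.03,0.06,0.42,0,0],[1,0.11,0.05,0.06,0.56,0,0],[1,0.15,0.07,0.06,0.7,0,0],[1,0.19,0.085,0.05,0.84,0,0],[1,0.216,0.092,0.02,0.85,0,0],[1,0.216,0.092,-0.01,0.85,0,0]],
  ],
)

```text
t: 56.1
ee_pos: [0.69, -0.0991, 0.1435]
ee_rot: [0.001, 0.702, 0.713, 0.001]
force: [-0.1, -0.4, -1.1]
width: 0.0
```

drive_tool(
  series=[
    [[1,0,0,0,0,0,0],[1,0,0,0,0,0,0],[1,0,0,0,0,0,0]],
  ],
)

```text
t: 56.4
ee_pos: [0.6875, -0.0983, 0.1472]
ee_rot: [0.001, 0.701, 0.713, 0.001]
force: [-0.8, -0.2, 0.4]
width: -0.001
```

drive_tool(
  series=[
    [[1,0,-0.027,-0.03,0,0,0],[1,0,-0.027,-0.06,0,0,0],[1,0,-0.027,-0.075,0,0,0],[1,0,-0.027,-0.078,0,0,0],[1,0,-0.027,-0.078,0,0,0],[1,0,-0.027,-0.078,0,0,0],[1,0,-0.027,-0.078,0,0,0]],
  ],
)

```text
t: 57.1
ee_pos: [0.6877, -0.1251, 0.0679]
ee_rot: [0.001, 0.701, 0.713, 0.001]
force: [-0.2, -1.2, 0.4]
width: 0.002
```

drive_tool(
  series=[
    [[1,0,0,-0.006,0,0,0],[1,0,0,-0.009,0,0,0],[1,0,0,-0.0095,0,0,0],[1,0,0.004,-0.0095,0,0,0],[1,0,0.008,-0.0095,0,0,0],[1,0,0.008,-0.0095,0,0,0]],
  ],
)

```text
t: 57.7
ee_pos: [0.6875, -0.1173, 0.0586]
ee_rot: [0.001, 0.701, 0.713, 0.0]
force: [-6.4, -0.1, 21.8]
width: -0.002
```

drive_tool(
  series=[
    [[1,0,0,0.02,0,0,0],[1,0,0.02,0.06,0,0,0],[0,0,0.02,0.085,0,0,0],[0,0,0.02,0.085,0,0,0],[0,0,0.02,0.085,0,0,0],[0,0,0.02,0.085,0,0,0]],
  ],
)

```text
t: 58.3
ee_pos: [0.6863, -0.0971, 0.1403]
ee_rot: [-0.001, 0.701, 0.713, -0.001]
force: [-0.8, -0.2, -0.4]
width: 0.682
```

```bash
python3 wr.py | head -3; python3 gap.py
```

```text
[ 0.6863 -0.0971  0.1402] yaw_y 0.96 w 0.7624821669455056
wr n 14303 c [691.8 -74.4] size [ 76.3 223.4] ang 1.0 z 0.0545
worm n 291 c [ 686.8 -119.6] size [25.2 11.7] ang 1.5 z 0.0582
0.05 34 L 675.8327854339011 R 713.8135328577222 gap 37.98074742382107 head width 70.8546474301025
0.0525 34 L 675.7910977704919 R 714.0013652884264 gap 38.21026751793455 head width 70.8546474301025
0.0535 34 L 675.4093034409901 R 714.3876262335393 gap 38.9783227925492 head width 70.77026429587781
axis slope -0.018075843661009377 x at y=0 690.6032219009525 n 49 [[-0.06        0.69184695]
 [ 0.036       0.69017369]]
tip y [-0.1857869  -0.18517186]
```

drive_tool(
  series=[
    [[0,0,0,0.05,0,0,0],[0,-0.04,0.01,0.1,0,0,0],[0,-0.08,0.02,0.14,0,0,0],[0,-0.08,0.02,0.14,0,0,0],[0,-0.08,0.02,0.14,0,0,0]],
  ],
)

```text
t: 58.85
ee_pos: [0.6062, -0.0769, 0.2844]
ee_rot: [0.001, 0.701, 0.713, 0.001]
force: [-0.0, -0.1, 0.1]
width: 0.998
```

Run:
```python
from m import *
for n in("scene","side"):
    f=frame(n);P=cloud(f);ok=f["depth"]>0
    comps(P,ok,.06,.1,"mug",60,(.2,.6,.35,.6))
    comps(P,ok,.048,.07,"handle",30,(.42,.52,-.26,-.19))
s=sensors.read_state();print(s["t"],s["force"])
print(ctrl.finish_job())
```

```text
mug n 185 c [473.  389.5] size [84.4 82.9] ang 5.7 z 0.0796
handle n 55 c [ 472.2 -229.2] size [69.6 12.1] ang 1.5 z 0.0587
mug n 347 c [471.  388.2] size [82.6 79.8] ang 3.2 z 0.0818
handle n 92 c [ 469.1 -228.1] size [69.3 13.8] ang 3.5 z 0.0605
58.95 [ 1.22009016  0.01196752 -1.01514746]
the job is handed in; nothing more can be done
None
```

The job is done and handed in at 59 s. All three oak blocks lie side by side on the tray, the tray is home in the press, the nut is at its stop, and the wrench is back on its rest.

**Last checks**
- **Tray:** its handle measured within about 2 mm of the home position.
- **Nut:** its flats read 52.5°, where the 1.2 rad stop predicts 52.45°. The platen edge read about 38–39 mm above the bench, and 39 mm is fully down.
- **Wrench:** it lies within about 1.5 mm of where it was found, with the jaw gap at about 38.2 mm.
- **Mug:** it has not moved by more than 1–2 mm, which is the measuring noise.

**What went wrong or disagreed**
- **First try on the nut:** the wrench jammed because the nut started about 0.2 rad already turned. I lifted off, matched the angle and it fitted.
- **Stop not felt:** the wrist torque never showed a clear stop and I turned about 0.2 rad past where I expected it. The stop is confirmed only by the camera readings above.
- **Jaw gap:** the jaws measured about 1.8 mm wider afterwards, probably forced open at the stop, so I rolled the worm again after laying the wrench down.
- **Wrench slipped:** it drooped 30° in the grip after coming off the nut, so I tilted the tool to lay it down level.

I viewed 17 pictures, three over the budget of 14.

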